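# Refit the splash panel of the gourd drying rack

## Robot

A 6-joint arm with a two-finger parallel gripper is mounted at the origin on the work surface. World frame = base frame: x ahead of the robot, y to its left, z up, the work surface at z = 0. Lengths are in mm, angles in rad, forces in N, time in s.
With the tool pointing down it reaches from about 275 to 750 mm from the base axis. Payload 10.2 kg.
Tool frame: the origin (TCP) lies at the very end of the fingers, on their centre line; the grasp point (between the pads) lies 19 mm behind it (ctrl.pinch_z is the distance from the TCP to the grasp point, in mm); y points along the fingers, z is the direction in which the jaws open and shut, and the axes are right-handed (so a half turn about y gives the same grasp; the last joint's range is limited). The gripper opens to 85 mm and grips with 20 to 120 N. Pads are 22 mm wide; open, the fingers measure 114 mm over their backs; the gripper's body (76 mm by 85 mm) begins 54 mm behind the grasp point. The pads swing forward as they close: fully open they stand 13 mm farther back than shut.
Start: joints at [-1.499, 0.313, 1.498, -0, 1.331, -0.223], TCP at [152.525, -502.362, 231.294] pointing down, gripper open.
Joint ranges: [-2.94, 2.94], [-0.97, 2.17], [0.19, 2.56], [-1.23, 4.37], [0.02, 3.11], [-2.88, 2.88]. Speed limits (rad/s): [2.39, 2.39, 3.01, 3.14, 3.14, 3.14].

## Interface

Orientations are given as a unit quaternion [w, x, y, z].
In Python, from rig import sense, eyes, ctrl gives the robot as it stands. The module is installed in compiled form; this text tells all that it offers.
- The arm moves only by the shell command python3 -m handwheel 'ROWS' [FORCE]. ROWS is JSON, a list of rows, each an object of numbers: "grip": the finger opening in mm, from 0 to 85.4; "tx", "ty", "tz": the shift along the tool's x, y, z in mm; "wx", "wy", "wz": the turn, a rotation vector about the tool's x, y, z in rad. In form: [{"grip": .., "tx": .., "ty": .., "tz": .., "wx": .., "wy": .., "wz": ..}, ...]. A call has 1 to 10 rows; each row shifts and turns the commanded pose from where the row before left it, along the tool's axes as they then stand; what a row does not reach is not made up. A row lasts 1/12 s, in which the tool goes at most 41.7 mm and 7.16 degrees, less where a joint would pass 70% of its speed; a pose out of reach is approached as far as the arm can. A call is refused whole if a number of a shift passes 41.7 or a number of a turn 0.125, either way. A call with a gripper value outside its range is refused whole. The fingers move at their own pace and stop on an object; FORCE is the grip in N (left out, the last holds). Time passes only in rows, so rows that do not move let the fingers close. It gives the time, the measured TCP pose, the force and the opening at its end, in the units of the state.
- sense(): the state, without advancing time (a new reading comes with each control period).
- eyes.capture(name): name is "scene" or "top"; returns a dict with "pixels" (384x512x3 uint8, red, green, blue), "mtx" (3x3 intrinsics, pixels), "R" (3x3) and "t" (3): a world point X has camera coordinates R X + t. Camera axes: x right, y down, z forward; pixel columns grow to the right and rows downward; lengths in mm; the calibration is good to about 2 mm. A picture is of the moment at which its call begins. There is no depth.
- ctrl.finish_job(): hands the job in, once; it reports no verdict.
The state is a dict: "time_s": time; "joints": joint angles; "dq": joint speeds; "tau": joint torques, N m; "eef_pos": TCP position; "ee_rot": TCP orientation; "force": force on the tool from outside, world axes, zero at the start; "wrist_torque": the same for the moment, N m; "grip_width": opening from 0.0 (shut) to 1.0 (fully open).
Only numpy, scipy, OpenCV 4.12 (cv2) and the standard library are available. Lean on these libraries where they do the work, as an engineer would, in place of code of your own. Each camera call takes 0.05 s, during which the arm holds its last target.

## Task

Refit the splash panel to the drying rack: take it from its stand, slide it down between the two upright guides until you feel it come to rest on the hidden rubber seal, and let go there, neither dropping it nor ramming it. Then swing both clamp levers inward and down to their stops, gently, so that they press the panel fully home. Leave the gourds and the other things where they are.

Things in the scene. Friction and masses are not known exactly. Their poses are not given: they have to be found in the camera images.
- panel: White plastic board (sizes in mm), 180 wide (its y), 8 thick (x), 84 high (z); grip tab 44 wide, 12 thick on the middle of its upper edge, tab top 118 above the origin. Origin: middle of the underside. Lowest 6 mm: a foot 172 wide, 4 thick. Loose, 200 to 300 g, same either way round. Starts upright (may lean a few degrees) in the stand.
- stand: Grey plastic stand, fixed, 70 x 170 mm, with two pairs of jaws 37 high that hold the panel's foot in a slot 10 wide along its y; slot floor 8 above the table. Origin on the table, middle of its base.
- rack: White plastic drying rack, fixed, about 220 x 236 mm. Origin on the table under the middle of the guide frame; x points over the drip tray to the gourds, y to the left lever, z up. The guide frame is the edge nearest the robot. Fingers must not push on the rack or its levers with more than 35 N.
- mouth (a point): Middle of the guide frame's mouth, 94 mm above the table. Two upright channels at y = +-78 to +-91.5 face each other, 12 wide in x, 183 from floor to floor in y (play 2 each way in x, 1.5 in y), straight up to 80 and flared in x up to 94 above the table. Pressing the panel on the guides or seal by hand with more than 8 N damages them. Axes as the rack's.
- home (a point): Where the middle of the panel's underside lies when fully home, 22 mm above the table; its upper edge (not the tab) is then at 106. A springy rubber seal bar lies across below the panel, hidden by sill walls 44 high: its free top is 3.5 to 13 above home, different each time, to be felt. It takes 6 N before it gives, then 1.1 N per mm.
- lever_left (a joint): Left clamp lever: steel bar 12 mm wide (rack x), 10 thick, end 72 from its pivot, turning in the panel's plane. 0 = leaning outward 0.4 rad past upright; 0.4 = upright; 1.97 = closed against its stop, level, pointing inward, upper face at 120. A nose 15 from the pivot presses the panel down. Starts 0 to 0.22. Stiff (0.34 Nm), stays put; needs up to 15 N at 58 from the pivot.
- lever_right (a joint): The same for the right lever, mirrored: 0 leans outward (to the rack's -y) 0.4 rad past upright, 1.97 = closed against its stop, level and pointing inward (to +y).
- lever_left_pivot (a point): Pivot of the left lever: 100 mm to the rack's +y from the middle of the frame, 115 mm above the table. Axes as the rack's.
- lever_right_pivot (a point): Pivot of the right lever: 100 mm to the rack's -y from the middle of the frame, 115 mm above the table.
- gourd0: Upturned ceramic mate gourd, 62 mm across, 76 high, standing on the rail 56 above the table at the rack's far side. Bystander. Origin: centre of its underside.
- gourd1: As gourd0, the middle one.
- gourd2: As gourd0, the leftmost.
- tub: Closed green plastic tub, 62 x 68 x 48 mm high, on the drip tray. Bystander. Origin: centre of its underside.
- brush: Small round brush, 120 mm long, 30 across, lying on the drip tray. Bystander. Origin: underside, mid-length.
- bombilla: Stainless bombilla (drinking straw), 185 mm long, 16 wide, lying on the drip tray. Bystander.
- cup: Small white cup, 70 mm across, 60 high, on the table before the rack. Bystander. Origin: centre of its underside.
- jar: Amber storage jar, 70 mm across, 110 high, on the table behind the stand. Bystander. Origin: centre of its underside.
Things that resemble listed ones, but are neither listed nor needed, are in the scene too. Several things have the shape of the panel; the one meant has the colours described above.

How it is judged (in metres and radians):
On the way:
1. the panel stands in both guides, let go and at rest on the seal, with both levers still open (x of panel in the frame of home between -0.004 and 0.004 m and y of panel in the frame of home between -0.005 and 0.005 m and angle between panel's own z axis and vertical below 0.06 rad and angle between the x axis of panel and the x axis of rack, either way round below 0.06 rad and value of joint each of lever_left, lever_right below 0.9 rad and z of panel in the frame of home below 0.0155 m and contact force between the fingers and panel below 0.1 N and linear speed of panel below 0.02 m/s), for 0.2 s.
At the end, for the whole second after the job is handed in: The panel stands upright in both guides, its underside within 2 mm above (3 mm below) the home level, within 4 mm of home in x and 5 mm in y, tilted and turned less than 0.06 rad, both levers within 0.1 rad of closed (above 1.87), at rest and untouched (x of panel in the frame of home between -0.004 and 0.004 m and y of panel in the frame of home between -0.005 and 0.005 m and angle between panel's own z axis and vertical below 0.06 rad and angle between the x axis of panel and the x axis of rack, either way round below 0.06 rad and z of panel in the frame of home between -0.003 and 0.002 m and value of joint each of lever_left, lever_right above 1.87 rad and linear speed of panel below 0.01 m/s and contact force between the fingers and panel below 0.1 N).
It fails at once if panel pressed against the seal or guides by hand with more than 8 N (levers still open) (value of joint each of lever_left, lever_right below 0.9 rad and contact force between panel and rack above 8 N).
It fails at once if panel dropped: it moves at over 0.12 m/s while no finger touches it, levers still open (value of joint each of lever_left, lever_right below 0.9 rad and contact force between the fingers and panel below 0.05 N and linear speed of panel above 0.12 m/s).
It fails at once if fingers press on the rack or its levers with more than 35 N (contact force between the fingers and rack above 35 N).
It fails at once if a bystander is shifted more than 20 mm (distance of any of gourd0, gourd1, gourd2, tub, brush, bombilla, cup, jar from where it was at the start of the episode above 0.02 m).
It also fails if it takes over 72 s, if anything falls off the work surface, if the arm or the gripper's body presses on something with over 40 N, if the wrist force passes 120 N, or if a joint passes its speed limit or range.

## Working session

There is one attempt and no reset: what is moved stays moved. The work goes in short steps, Python scripts to look and compute and a shell command to move; the robot and the scene stay as the last step left them, time stands still between calls to the robot, and variables do not carry over. Pictures are saved under pics/ and viewed, and the job is handed in when it is done.

```bash
mkdir -p pics
python3 - <<'E'
from rig import sense, eyes, ctrl
import cv2, numpy as np, pickle
print(sense(), ctrl.pinch_z)
for n in ("scene","top"):
    c=eyes.capture(n); pickle.dump(c,open(f"{n}0.pkl","wb"))
    print(n,c["mtx"],c["R"],c["t"])
    cv2.imwrite(f"pics/{n}0.png",cv2.resize(c["pixels"][:,:,::-1],(768,576),interpolation=cv2.INTER_CUBIC))
E
```

```text
{'time_s': 0.0, 'joints': array([-1.49940668e+00,  3.13453443e-01,  1.49846119e+00,  2.19078271e-05,
        1.33100948e+00, -2.23400057e-01]), 'dq': array([ 7.34110885e-04,  3.88493873e-05, -6.39945469e-04, -2.26563617e-03,
        1.09539681e-03,  4.47739458e-04]), 'tau': array([-1.72126442e-03, -4.12269366e+01, -2.59746355e+01, -3.34949391e-04,
        4.10913635e-03, -6.25017563e-06]), 'eef_pos': array([ 152.50689959, -502.08187384,  230.7242471 ]), 'ee_rot': array([ 0.10388832, -0.10380183,  0.69990857, -0.69897095]), 'force': array([-0.55186759, -0.0366024 ,  0.0481517 ]), 'wrist_torque': array([ 0.04541665,  0.02250744, -0.00042039]), 'grip_width': 1.0012636527781273} 18.700000000000003
scene [[487.53032203   0.         257.49203407]
 [  0.         487.53032203 189.64456421]
 [  0.           0.           1.        ]] [[-0.74043954  0.67210214  0.00529103]
 [ 0.54485189  0.6048231  -0.58079724]
 [-0.39355521 -0.42716242 -0.81403106]] [ 403.6987265  -154.33777302 1878.75783909]
top [[458.23878944   0.         258.13919324]
 [  0.         458.23878944 198.53998492]
 [  0.           0.           1.        ]] [[ 1.22527377e-02 -9.99924787e-01  5.39437462e-04]
 [-9.90930031e-01 -1.22147134e-02 -1.33822552e-01]
 [ 1.33819076e-01  1.10514785e-03 -9.91005163e-01]] [ -90.65521716  505.68140302 1221.16020278]
```

View pics/scene0.png

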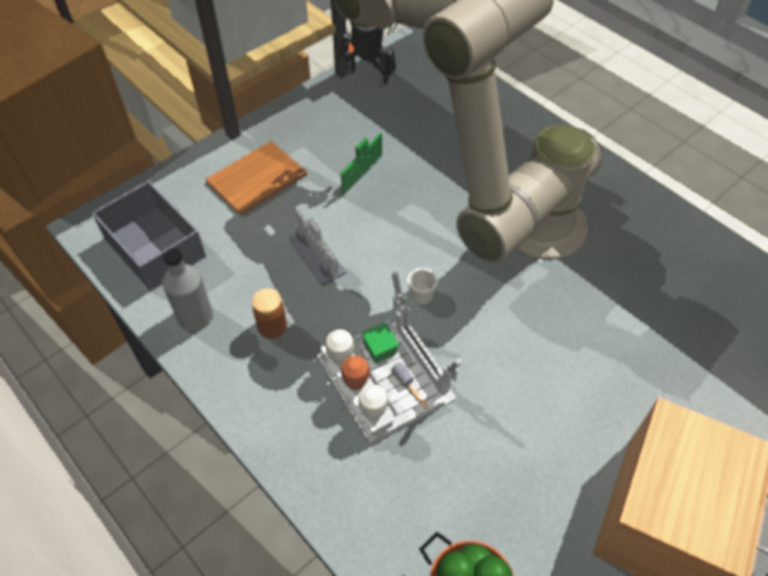

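View pics/top0.png

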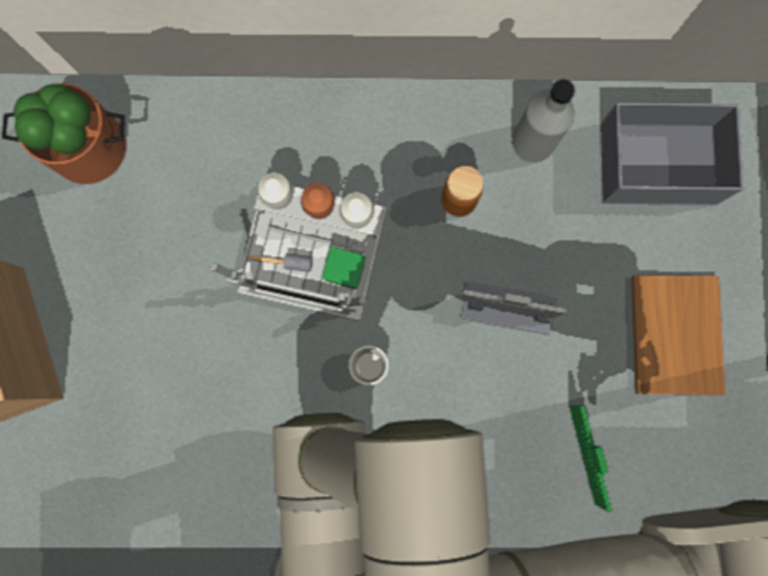

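Run:
```python
import cv2, pickle, numpy as np
t=pickle.load(open("top0.pkl","rb"))["pixels"][:,:,::-1]; s=pickle.load(open("scene0.pkl","rb"))["pixels"][:,:,::-1]
def crop(im,u,v,w,h,k,f):
    c=im[v:v+h,u:u+w].astype(float)
    c=np.clip(255*(c/255)**0.6,0,255).astype(np.uint8)
    cv2.imwrite(f"pics/{f}.png",cv2.resize(c,None,fx=k,fy=k,interpolation=cv2.INTER_CUBIC))
crop(t,290,170,100,70,8,"t_stand"); crop(t,135,110,130,110,5,"t_rack")
crop(s,180,130,60,70,8,"s_stand"); crop(s,200,170,120,130,4,"s_rack")
```

```text
(no output)
```

View pics/t_stand.png

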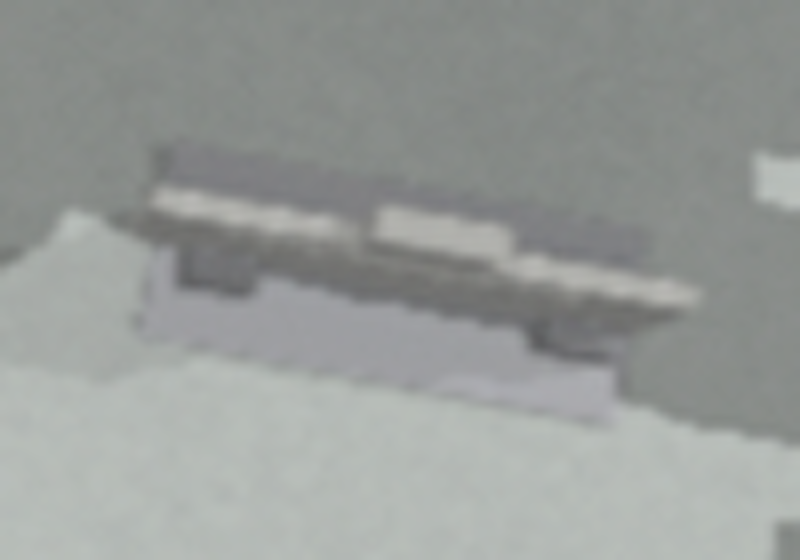

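View pics/t_rack.png

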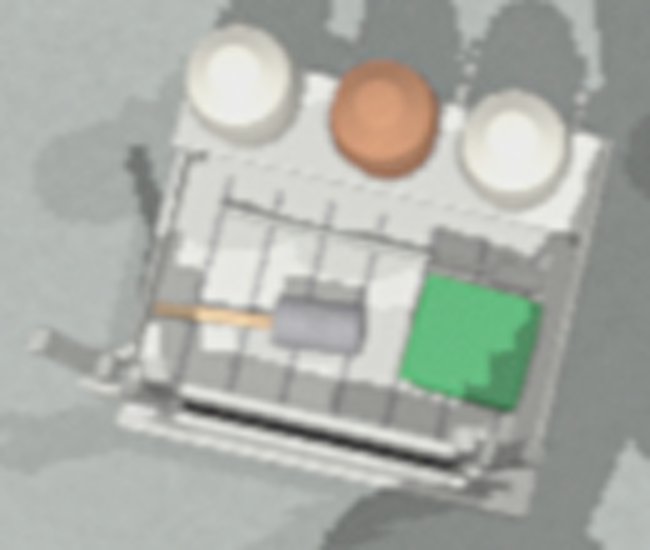

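View pics/s_stand.png

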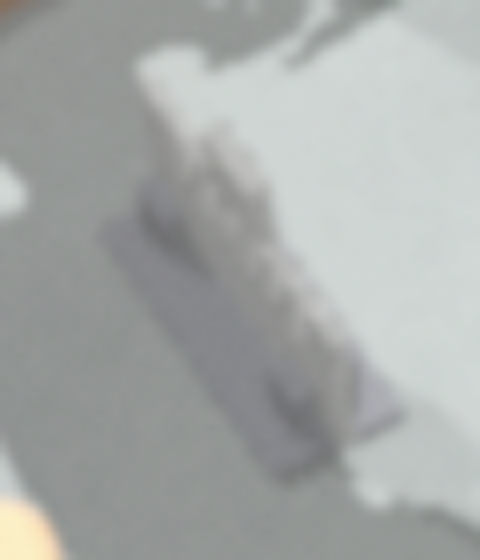

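View pics/s_rack.png

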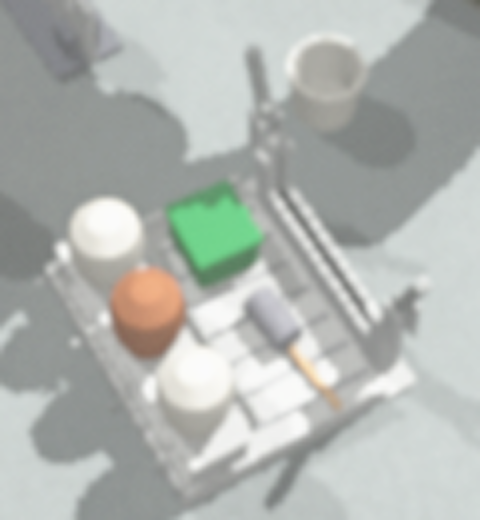

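```bash
cat > h.py <<'E'
import cv2, pickle, numpy as np
def load(n): return pickle.load(open(n+".pkl","rb"))
def crop(im,u,v,w,h,k,f,g=0.7):
    c=im[v:v+h,u:u+w,::-1].astype(float)
    c=np.clip(255*(c/255)**g,0,255).astype(np.uint8)
    c=cv2.resize(c,None,fx=k,fy=k,interpolation=cv2.INTER_CUBIC)
    for i in range(0,w,10):
        cv2.line(c,(int((i+.5)*k),0),(int((i+.5)*k),6),(0,0,255),1); cv2.putText(c,str(u+i),(int((i+.5)*k),16),0,.35,(0,0,255))
    for i in range(0,h,10):
        cv2.line(c,(0,int((i+.5)*k)),(6,int((i+.5)*k)),(0,0,255),1); cv2.putText(c,str(v+i),(8,int((i+.5)*k)),0,.35,(0,0,255))
    cv2.imwrite(f"pics/{f}.png",c)
def proj(c,X):
    X=np.atleast_2d(X); p=(X@c["R"].T+c["t"])@c["mtx"].T; return p[:,:2]/p[:,2:]
def ray(c,uv):
    uv=np.atleast_2d(uv).astype(float); d=np.c_[uv,np.ones(len(uv))]@np.linalg.inv(c["mtx"]).T@c["R"]
    return -c["R"].T@c["t"], d
def onz(c,uv,z):
    o,d=ray(c,uv); return o+d*((z-o[2])/d[:,2])[:,None]
def tri(a,ua,b,ub):
    Pa=a["mtx"]@np.c_[a["R"],a["t"]];Pb=b["mtx"]@np.c_[b["R"],b["t"]]
    X=cv2.triangulatePoints(Pa,Pb,np.array(ua,float).reshape(2,1),np.array(ub,float).reshape(2,1)); X=(X[:3]/X[3]).ravel()
    return X, proj(a,X)[0]-ua, proj(b,X)[0]-ub
E
python3 - <<'E'
from h import *
t=load("top0");s=load("scene0")
crop(t["pixels"],140,170,110,45,7,"a1"); crop(s["pixels"],255,175,60,85,7,"a2"); crop(t["pixels"],303,183,82,50,9,"a3",.5); crop(s["pixels"],190,130,42,65,9,"a4",.5)
E
```

```text
(no output)
```

View pics/a1.png

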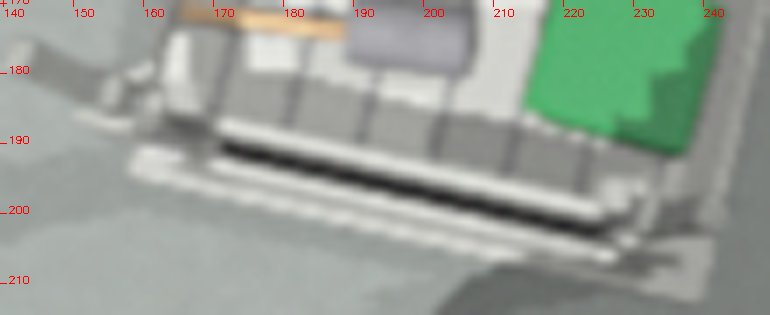

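View pics/a2.png

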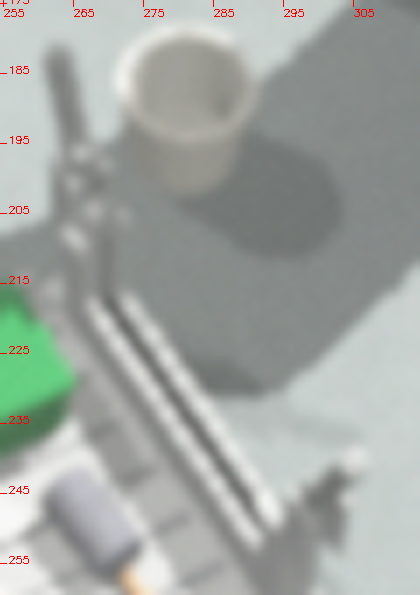

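View pics/a3.png

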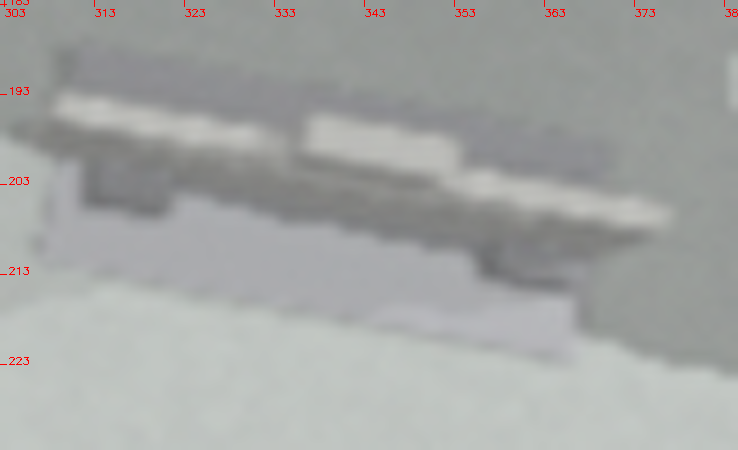

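View pics/a4.png

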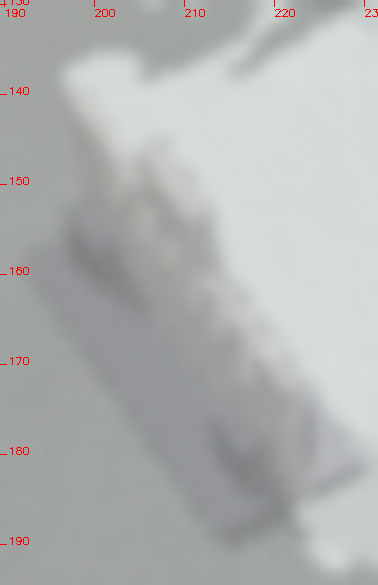

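Run:
```python
from h import *
t=load("top0");s=load("scene0")
im=cv2.resize(t["pixels"],None,fx=8,fy=8,interpolation=cv2.INTER_CUBIC).astype(float)
f=lambda p:(np.array(p)+.5)/8-.5
# warm bright: tab top and upper edge
r=im[:,:,0]; w=((im[:,:,0]-im[:,:,2])>3)&(r>105)
m=np.zeros(w.shape,np.uint8); m[185*8:215*8,305*8:380*8]=w[185*8:215*8,305*8:380*8]
n,l,st,ce=cv2.connectedComponentsWithStats(m)
for i in range(1,n):
    if st[i,4]>400:
        c=[cc for cc in cv2.findContours((l==i).astype(np.uint8),0,2)[0]][0]
        b=cv2.boxPoints(cv2.minAreaRect(c)); print(st[i,4],f(ce[i]),"\n",np.round(f(b),1))
print(t["pixels"][188:212,330],"\n")
print(t["pixels"][190:210,345])
```

```text
3046 [319.84151346 196.46126067] 
 [[308.8 195.9]
 [309.4 193. ]
 [332.2 197.5]
 [331.6 200.4]]
3739 [345.28184341 198.99834515] 
 [[336.2 199. ]
 [337.6 193.9]
 [354.5 198.7]
 [353.1 203.7]]
3488 [364.95706709 204.89596474] 
 [[353.1 204.6]
 [353.6 201.4]
 [376.4 205.1]
 [375.9 208.3]]
[[ 89  93  90]
 [ 89  93  90]
 [ 88  92  89]
 [ 86  87  88]
 [ 81  81  84]
 [ 80  81  83]
 [ 79  80  83]
 [ 77  78  81]
 [ 94  96  95]
 [135 136 133]
 [136 136 133]
 [115 115 111]
 [ 85  85  82]
 [ 79  78  76]
 [ 71  71  69]
 [ 67  68  66]
 [ 66  67  66]
 [ 71  73  75]
 [ 96  99 102]
 [112 116 119]
 [113 115 119]
 [113 115 119]
 [114 116 120]
 [114 116 119]] 

[[ 88  92  89]
 [ 89  92  89]
 [ 86  91  88]
 [ 81  86  85]
 [ 81  82  86]
 [ 77  77  82]
 [ 91  91  91]
 [130 130 126]
 [139 139 133]
 [137 139 133]
 [133 134 129]
 [ 98  98  95]
 [ 72  72  69]
 [ 77  76  73]
 [ 81  82  78]
 [ 71  72  69]
 [ 67  67  66]
 [ 65  65  65]
 [ 65  66  67]
 [ 80  82  84]]
```

Run:
```python
from h import *
t=load("top0");s=load("scene0")
np.set_printoptions(precision=1,suppress=True)
a=onz(t,[[309.1,194.4],[376.1,206.7]],92); tab=onz(t,[345.2,198.8],126)
print("edge",a,"mid",a.mean(0),"len",np.linalg.norm(a[1]-a[0]),"ang of y",np.arctan2(*(a[0]-a[1])[[1,0]]),"tab",tab)
# slot dark centreline
g=t["pixels"].astype(float).mean(2); P=[]
for u in range(172,225):
    v0=190.5+(u-170)*13/55.5
    vs=np.arange(v0-3,v0+3.01,.05); val=np.interp(vs,np.arange(384),g[:,u])
    k=val.argmin(); mn=val[k]; thr=(mn+min(val[:k+1].max(),val[k:].max()))/2
    i=k
    while i>0 and val[i]<thr:i-=1
    j=k
    while j<len(val)-1 and val[j]<thr:j+=1
    P.append([u,(vs[i]+vs[j])/2,vs[j]-vs[i]])
P=np.array(P); c=np.polyfit(P[:,0],P[:,1],1); print("slot",c,"res",np.std(P[:,1]-np.polyval(c,P[:,0])),P[:,2].mean())
e=np.array([[170,np.polyval(c,170)],[226,np.polyval(c,226)]]); W=onz(t,e,44); print(W,np.linalg.norm(W[1]-W[0]),"ang y",np.arctan2(*(W[0]-W[1])[[1,0]]))
# scene slot too
g=s["pixels"].astype(float).mean(2); P=[]
for v in range(222,246):
    u0=271+(v-219)*20/30
    us=np.arange(u0-4,u0+4.01,.05); val=np.interp(us,np.arange(512),g[v]); k=val.argmin(); P.append([v,us[k],val[k]])
P=np.array(P); c2=np.polyfit(P[:,0],P[:,1],1); print(c2,np.std(P[:,1]-np.polyval(c2,P[:,0])))
W2=onz(s,[[np.polyval(c2,v),v] for v in(222,246)],44); print(W2,"ang",np.arctan2(*(W2[0]-W2[1])[[1,0]]))
```

```text
edge [[ 511.5 -217.6   92. ]
 [ 481.3 -392.1   92. ]] mid [ 496.4 -304.8   92. ] len 177.0822064447188 ang of y 1.3992485996858883 tab [[ 496.4 -305.4  126. ]]
slot [  0.2 151. ] res 0.04181844270380611 2.999056603774267
[[525.6 155.9  44. ]
 [492.1   2.6  44. ]] 156.87645432541592 ang y 1.3559170124474604
[  0.7 119.1] 0.2736917167126745
[[499.4  26.9  44. ]
 [522.  129.6  44. ]] ang -1.78689843655483
```

Run:
```python
from h import *
t=load("top0");s=load("scene0")
th=-0.2155; ex=np.array([np.cos(th),np.sin(th),0]); ey=np.array([-np.sin(th),np.cos(th),0])
O=np.array([509.,79,0])
pts=[]
for sg in(1,-1):
    for x in(-6,6):
        for y in(78,91.5): pts.append((x,sg*y,94))
    pts.append((0,sg*100,115)); pts.append((0,sg*78,44))
X=np.array([O+ex*p[0]+ey*p[1]+[0,0,p[2]] for p in pts])
for n,c,(u,v,w,h,k) in(("t",t,(140,170,110,45,7)),("s",s,(255,175,60,85,7))):
    im=c["pixels"][v:v+h,u:u+w,::-1]
    im=cv2.resize(im,None,fx=k,fy=k,interpolation=cv2.INTER_CUBIC)
    for p in proj(c,X): cv2.circle(im,tuple(np.int32((p-[u,v]+.5)*k)),2,(0,0,255),-1)
    cv2.imwrite(f"pics/ov_{n}.png",im)
```

```text
(no output)
```

View pics/ov_t.png

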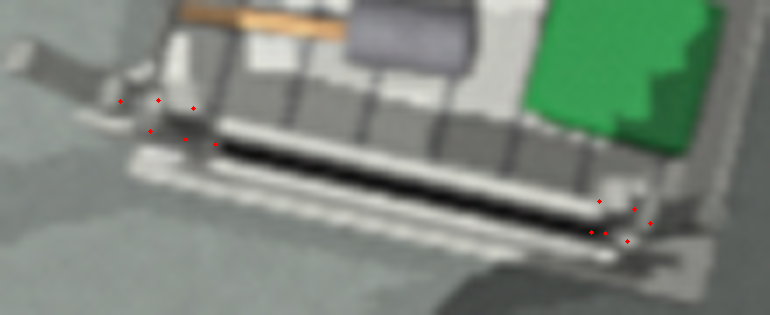

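View pics/ov_s.png

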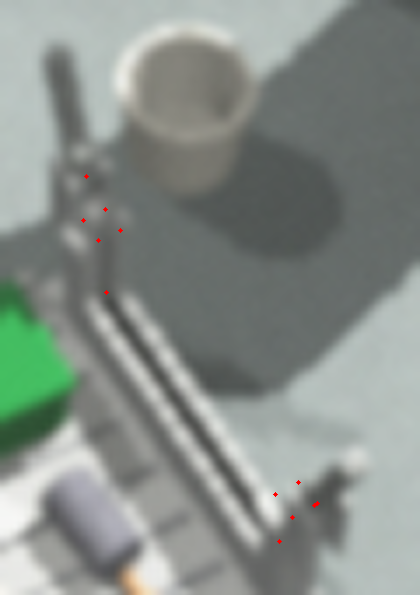

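```bash
cat >> h.py <<'E'
from scipy.spatial.transform import Rotation as Ro
def tgt(pos,nang,st,flip=None):
    """deltas in the tool frame to reach pos with tool y down and jaw axis along nang; returns yaw first then shift in the new frame"""
    q=st["ee_rot"]; R=Ro.from_quat([q[1],q[2],q[3],q[0]])
    best=None
    for f in(0,np.pi):
        z=np.array([np.cos(nang+f),np.sin(nang+f),0]); y=np.array([0,0,-1.]); x=np.cross(y,z)
        Rt=Ro.from_matrix(np.c_[x,y,z]); w=(R.inv()*Rt).as_rotvec()
        if best is None or np.linalg.norm(w)<np.linalg.norm(best[0]): best=(w,Rt)
    d=np.array(pos)-st["eef_pos"]
    return best[0], best[1].inv().apply(d), R.inv().apply(d)
E
python3 - <<'E'
from h import *
from rig import sense
s=sense(); q=s["ee_rot"]; print(Ro.from_quat([q[1],q[2],q[3],q[0]]).as_matrix())
print(tgt([496.4,-304.8,220],-0.172,s), s["joints"])
E
```

```text
[[-9.56860240e-01 -6.74382980e-05  2.90548580e-01]
 [-2.90548451e-01  1.19051125e-03 -9.56859540e-01]
 [-2.81372376e-04 -9.99999289e-01 -1.15874698e-03]]
(array([ 8.83277103e-04, -1.10399605e+00, -8.91822574e-04]), array([-253.25920332,   10.79095877,  305.03929676]), array([-386.3754715 ,   11.00266439,  -88.87394344])) [-1.49939234e+00  3.13399816e-01  1.49835686e+00  1.81889054e-05
  1.33102826e+00 -2.23400487e-01]
```

```bash
python3 -m handwheel '[{"wy":-0.11},{"wy":-0.11},{"wy":-0.11},{"wy":-0.11},{"wy":-0.11},{"wy":-0.11},{"wy":-0.11},{"wy":-0.11},{"wy":-0.11},{"wy":-0.114}]' 50
python3 -m handwheel '[{"tx":-25,"tz":30},{"tx":-25,"tz":30},{"tx":-25,"tz":30},{"tx":-25,"tz":30},{"tx":-25,"tz":30},{"tx":-25,"tz":30},{"tx":-25,"tz":30},{"tx":-25,"tz":30},{"tx":-25,"tz":30},{"tx":-25,"tz":30}]'
python3 - <<'E'
from h import *
from rig import sense,eyes
import pickle
np.set_printoptions(precision=4,suppress=True)
s=sense(); print(tgt([496.4,-304.8,150],-0.172,s), s["joints"],s["force"])
E
```

```text
(array([ 0.0009, -1.104 , -0.0009]), array([-253.2592,   80.791 ,  305.0393]), array([-386.3558,   81.0026,  -88.7928])) [-1.4994  0.3134  1.4984  0.      1.331  -0.2234] [ 0.5053 -0.0032 -0.4146]invalid input
invalid input
```

```bash
python3 -m handwheel '[{"grip":85,"tx":0,"ty":0,"tz":0,"wx":0,"wy":-0.11,"wz":0},{"grip":85,"tx":0,"ty":0,"tz":0,"wx":0,"wy":-0.11,"wz":0}]' 50
```

```text
time_s: 0.27
eef_pos: [152.5, -502.2, 230.9]
ee_rot: [0.182, -0.182, 0.684, -0.683]
force: [0.3, 0.1, -0.4]
grip_width: 0.998
```

```bash
python3 -m handwheel '[{"grip":85,"tx":0,"ty":0,"tz":0,"wx":0,"wy":-0.11,"wz":0},{"grip":85,"tx":0,"ty":0,"tz":0,"wx":0,"wy":-0.11,"wz":0},{"grip":85,"tx":0,"ty":0,"tz":0,"wx":0,"wy":-0.11,"wz":0},{"grip":85,"tx":0,"ty":0,"tz":0,"wx":0,"wy":-0.11,"wz":0},{"grip":85,"tx":0,"ty":0,"tz":0,"wx":0,"wy":-0.11,"wz":0},{"grip":85,"tx":0,"ty":0,"tz":0,"wx":0,"wy":-0.11,"wz":0},{"grip":85,"tx":0,"ty":0,"tz":0,"wx":0,"wy":-0.11,"wz":0},{"grip":85,"tx":0,"ty":0,"tz":0,"wx":0,"wy":-0.114,"wz":0}]'
python3 -m handwheel '[{"grip":85,"tx":-25,"ty":0,"tz":30,"wx":0,"wy":0,"wz":0},{"grip":85,"tx":-25,"ty":0,"tz":30,"wx":0,"wy":0,"wz":0},{"grip":85,"tx":-25,"ty":0,"tz":30,"wx":0,"wy":0,"wz":0},{"grip":85,"tx":-25,"ty":0,"tz":30,"wx":0,"wy":0,"wz":0},{"grip":85,"tx":-25,"ty":0,"tz":30,"wx":0,"wy":0,"wz":0},{"grip":85,"tx":-25,"ty":0,"tz":30,"wx":0,"wy":0,"wz":0},{"grip":85,"tx":-25,"ty":0,"tz":30,"wx":0,"wy":0,"wz":0},{"grip":85,"tx":-25,"ty":0,"tz":30,"wx":0,"wy":0,"wz":0},{"grip":85,"tx":-25,"ty":0,"tz":30,"wx":0,"wy":0,"wz":0},{"grip":85,"tx":-25,"ty":0,"tz":30,"wx":0,"wy":0,"wz":0}]'
python3 - <<'E'
from h import *
from rig import sense,eyes
np.set_printoptions(precision=4,suppress=True)
s=sense(); print(tgt([496.4,-304.8,150],-0.172,s), s["joints"],s["force"])
c=eyes.capture("scene"); pickle.dump(c,open("scene1.pkl","wb")); crop(c["pixels"],170,90,90,110,6,"s1",.6)
c=eyes.capture("top"); pickle.dump(c,open("top1.pkl","wb")); crop(c["pixels"],300,170,90,90,6,"t1",.6)
E
```

```text
time_s: 0.93
eef_pos: [152.5, -502.2, 231.0]
ee_rot: [0.457, -0.457, 0.54, -0.54]
force: [0.4, 0.2, 0.7]
grip_width: 0.993
time_s: 1.77
eef_pos: [492.3, -305.9, 231.0]
ee_rot: [0.455, -0.455, 0.541, -0.541]
force: [-0.2, -0.4, 0.7]
grip_width: 0.995
(array([ 0.0005,  0.0001, -0.0003]), array([-1.8077, 81.0204,  3.8161]), array([-1.7804, 81.0191,  3.8567])) [-0.758   0.4349  1.325   0.      1.3823 -0.5861] [-0.2023 -0.4157  0.685 ]
```

View pics/s1.png

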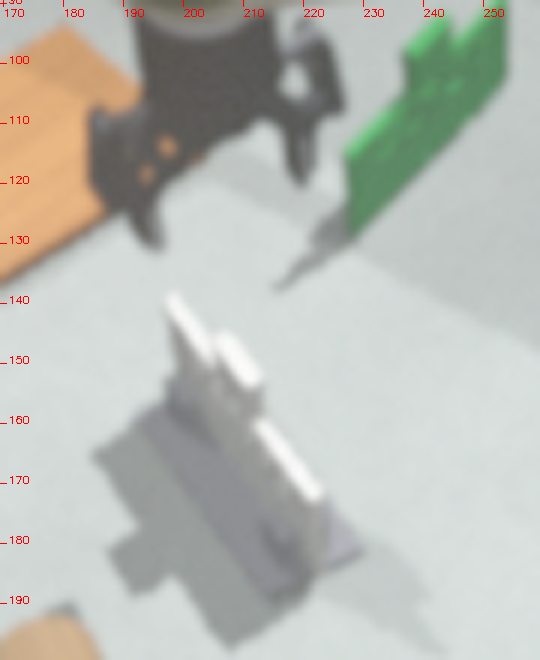

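View pics/t1.png

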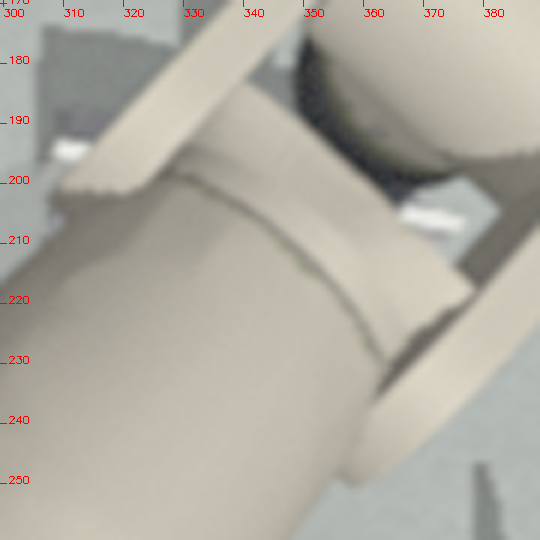

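Run:
```python
from h import *
np.set_printoptions(precision=1,suppress=True)
t=load("top0"); s=load("scene1")
im=cv2.resize(s["pixels"],None,fx=8,fy=8,interpolation=cv2.INTER_CUBIC)
m=np.zeros(im.shape[:2],np.uint8); a=(im.min(2)>225); m[135*8:178*8,194*8:226*8]=a[135*8:178*8,194*8:226*8]
n,l,st,ce=cv2.connectedComponentsWithStats(m)
for i in range(1,n):
    if st[i,4]>300:
        c=cv2.findContours((l==i).astype(np.uint8),0,2)[0][0]; b=cv2.boxPoints(cv2.minAreaRect(c)); f=lambda p:(np.array(p)+.5)/8-.5
        print(st[i,4],f(ce[i])); print(f(b))
        z=126 if 205<f(ce[i])[0]<213 and f(ce[i])[1]<157 else 92
        print(onz(s,f(ce[i]),z), onz(s,f(b),z))
print(tri(t,(345.2,198.8),s,(209,149.5)))
```

```text
1206 [201.3 143.6]
[[197.3 139.8]
 [199.  138.6]
 [205.2 147.2]
 [203.4 148.5]]
[[ 485.5 -370.4   92. ]] [[ 484.9 -394.4   92. ]
 [ 476.6 -394.8   92. ]
 [ 485.9 -347.4   92. ]
 [ 494.  -347.    92. ]]
1602 [209.2 149.2]
[[205.2 146.3]
 [207.6 144.5]
 [213.2 152.1]
 [210.8 153.9]]
[[ 497.  -306.5  126. ]] [[ 499.2 -326.2  126. ]
 [ 487.7 -327.1  126. ]
 [ 494.8 -286.7  126. ]
 [ 506.1 -286.   126. ]]
1589 [218.1 166.5]
[[212.8 160.9]
 [214.6 159.6]
 [223.  171.3]
 [221.2 172.6]]
[[ 507.5 -248.1   92. ]] [[ 505.4 -279.9   92. ]
 [ 496.9 -280.2   92. ]
 [ 508.3 -219.9   92. ]
 [ 516.6 -219.7   92. ]]
(array([ 497.2, -306.3,  124.2]), array([ 0.2, -0.2]), array([0.2, 0. ]))
```

```bash
python3 - <<'E'
from h import *
from rig import sense
np.set_printoptions(precision=4,suppress=True)
print(tgt([497,-306,100],-0.176,sense()))
E
python3 -m handwheel '[{"grip":85,"tx":-0.3,"ty":18,"tz":2,"wx":0,"wy":-0.004,"wz":0},{"grip":70,"tx":-0.3,"ty":18,"tz":2.5,"wx":0,"wy":0,"wz":0},{"grip":50,"tx":0,"ty":18,"tz":0,"wx":0,"wy":0,"wz":0},{"grip":50,"tx":0,"ty":18,"tz":0,"wx":0,"wy":0,"wz":0},{"grip":50,"tx":0,"ty":18,"tz":0,"wx":0,"wy":0,"wz":0},{"grip":50,"tx":0,"ty":0,"tz":0,"wx":0,"wy":0,"wz":0},{"grip":50,"tx":0,"ty":0,"tz":0,"wx":0,"wy":0,"wz":0}]'
python3 - <<'E'
from h import *
from rig import sense,eyes
np.set_printoptions(precision=4,suppress=True)
print(tgt([497,-306,100],-0.176,sense()))
c=eyes.capture("scene"); crop(c["pixels"],170,90,90,110,6,"s2",.6)
E
```

```text
(array([ 0.0001,  0.0094, -0.0014]), array([  1.3727, 130.5033,   3.076 ]), array([  1.5811, 130.501 ,   3.0721]))
time_s: 2.45
eef_pos: [494.9, -307.7, 141.0]
ee_rot: [0.456, -0.456, 0.541, -0.54]
force: [-0.3, 0.5, 1.2]
grip_width: 0.588
(array([ 0.0015,  0.0075, -0.0009]), array([-2.0118, 40.9611,  1.8059]), array([-1.9612, 40.9601,  1.8832]))
```

View pics/s2.png

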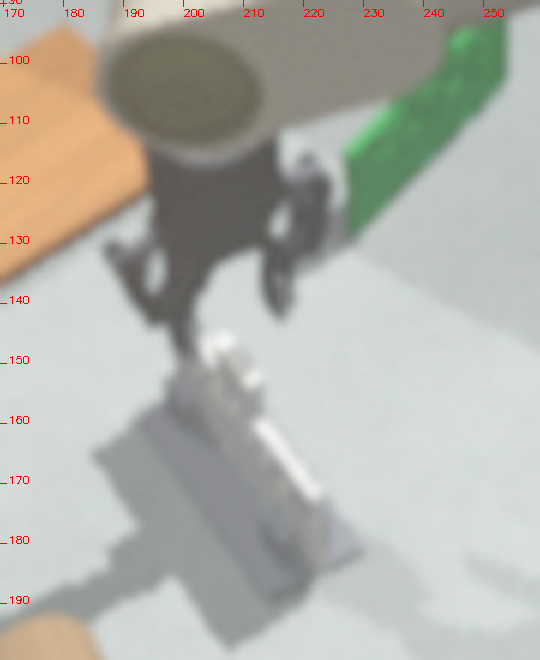

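```bash
python3 -m handwheel '[{"grip":50,"tx":-1,"ty":10,"tz":1,"wx":0,"wy":0.006,"wz":0},{"grip":50,"tx":-1,"ty":10,"tz":1,"wx":0,"wy":0,"wz":0},{"grip":45,"tx":0,"ty":10,"tz":0,"wx":0,"wy":0,"wz":0},{"grip":40,"tx":0,"ty":10,"tz":0,"wx":0,"wy":0,"wz":0},{"grip":30,"tx":0,"ty":0,"tz":0,"wx":0,"wy":0,"wz":0}]' 30
python3 - <<'E'
from h import *
from rig import sense,eyes
np.set_printoptions(precision=4,suppress=True)
print(tgt([497,-306,100],-0.176,sense()))
c=eyes.capture("scene"); crop(c["pixels"],170,90,90,110,6,"s3",.6)
E
```

```text
time_s: 2.92
eef_pos: [496.9, -305.1, 98.7]
ee_rot: [0.454, -0.455, 0.543, -0.54]
force: [0.3, -0.5, -0.9]
grip_width: 0.356
(array([ 0.0034,  0.0021, -0.0022]), array([ 0.8259, -1.2945,  0.2722]), array([ 0.8236, -1.2972,  0.266 ]))
```

View pics/s3.png

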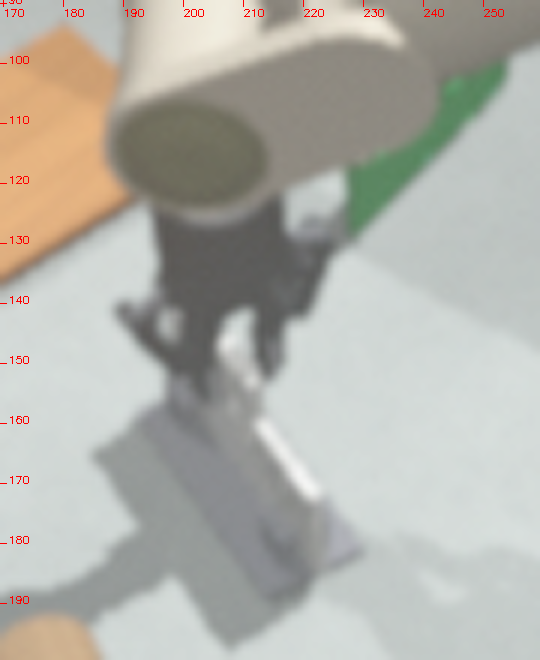

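```bash
python3 -m handwheel '[{"grip":22,"tx":0,"ty":0,"tz":0,"wx":0,"wy":0,"wz":0},{"grip":16,"tx":0,"ty":0,"tz":0,"wx":0,"wy":0,"wz":0},{"grip":12,"tx":0,"ty":0,"tz":0,"wx":0,"wy":0,"wz":0},{"grip":4,"tx":0,"ty":0,"tz":0,"wx":0,"wy":0,"wz":0},{"grip":4,"tx":0,"ty":0,"tz":0,"wx":0,"wy":0,"wz":0},{"grip":4,"tx":0,"ty":0,"tz":0,"wx":0,"wy":0,"wz":0},{"grip":4,"tx":0,"ty":0,"tz":0,"wx":0,"wy":0,"wz":0}]' 40; for i in 1 2 3; do python3 -m handwheel '[{"grip":4,"tx":0,"ty":0,"tz":0,"wx":0,"wy":0,"wz":0}]' | grep -E "force|width|pos"; done
```

```text
time_s: 3.55
eef_pos: [498.0, -306.2, 101.9]
ee_rot: [-0.455, 0.455, -0.541, 0.542]
force: [-0.7, -0.5, 5.2]
grip_width: 0.131
eef_pos: [498.0, -306.2, 101.9]
force: [-0.8, 0.4, 5.8]
grip_width: 0.135
eef_pos: [498.0, -306.2, 101.9]
force: [-0.7, -0.2, 4.6]
grip_width: 0.133
eef_pos: [498.0, -306.2, 101.9]
force: [-0.6, 1.0, 6.2]
grip_width: 0.132
```

```bash
python3 -m handwheel '[{"grip":4,"tx":0,"ty":-4,"tz":0,"wx":0,"wy":0,"wz":0},{"grip":4,"tx":0,"ty":-8,"tz":0,"wx":0,"wy":0,"wz":0},{"grip":4,"tx":0,"ty":-14,"tz":0,"wx":0,"wy":0,"wz":0},{"grip":4,"tx":0,"ty":-20,"tz":0,"wx":0,"wy":0,"wz":0},{"grip":4,"tx":0,"ty":-25,"tz":0,"wx":0,"wy":0,"wz":0},{"grip":4,"tx":0,"ty":-25,"tz":0,"wx":0,"wy":0,"wz":0},{"grip":4,"tx":0,"ty":-25,"tz":0,"wx":0,"wy":0,"wz":0},{"grip":4,"tx":0,"ty":-25,"tz":0,"wx":0,"wy":0,"wz":0},{"grip":4,"tx":0,"ty":-25,"tz":0,"wx":0,"wy":0,"wz":0},{"grip":4,"tx":0,"ty":-15,"tz":0,"wx":0,"wy":0,"wz":0}]'
python3 -m handwheel '[{"grip":4,"tx":0,"ty":-5,"tz":0,"wx":0,"wy":0,"wz":0},{"grip":4,"tx":0,"ty":0,"tz":0,"wx":0,"wy":0,"wz":0},{"grip":4,"tx":0,"ty":0,"tz":0,"wx":0,"wy":0,"wz":0}]'
python3 - <<'E'
from h import *
from rig import sense,eyes
np.set_printoptions(precision=4,suppress=True)
s=sense();print(tgt([509,79,300],-0.2155,s),s["force"],s["wrist_torque"])
c=eyes.capture("scene"); cv2.imwrite("pics/s4.png",cv2.resize(c["pixels"][:,:,::-1],(768,576)))
E
```

```text
time_s: 4.63
eef_pos: [497.8, -305.9, 290.4]
ee_rot: [-0.455, 0.455, -0.541, 0.543]
force: [1.0, -0.2, -1.9]
grip_width: 0.133
time_s: 4.88
eef_pos: [497.5, -305.7, 291.2]
ee_rot: [0.455, -0.455, 0.542, -0.541]
force: [0.2, 0.9, -3.3]
grip_width: 0.136
(array([ 0.0015,  0.0415, -0.001 ]), array([-378.2559,   -8.8371,  -71.0167]), array([-380.8842,   -8.3583,  -55.2839])) [ 0.2463  0.883  -3.3201] [-0.0503  0.0235 -0.0259]
```

View pics/s4.png

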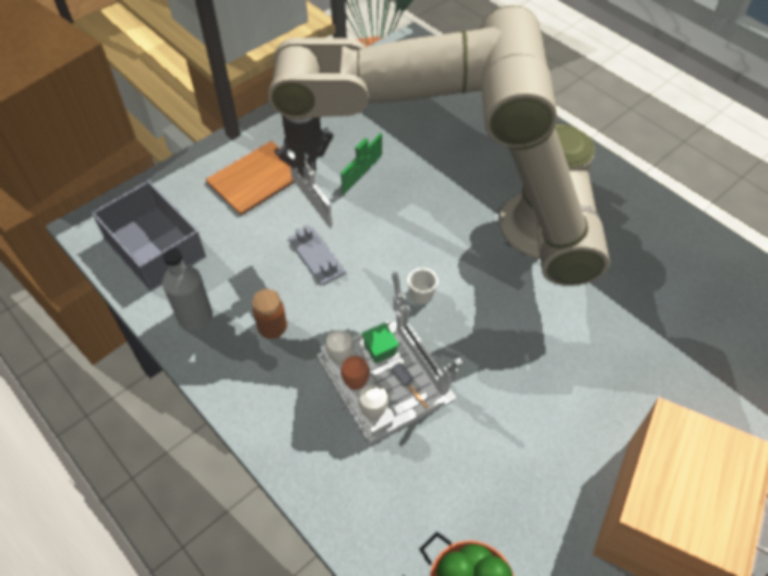

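```bash
python3 -m handwheel '[{"grip":4,"tx":0,"ty":-8,"tz":0,"wx":0,"wy":0.02,"wz":0},{"grip":4,"tx":-10,"ty":0,"tz":-2,"wx":0,"wy":0.0215,"wz":0},{"grip":4,"tx":-20,"ty":0,"tz":-4,"wx":0,"wy":0,"wz":0},{"grip":4,"tx":-30,"ty":0,"tz":-6,"wx":0,"wy":0,"wz":0},{"grip":4,"tx":-30,"ty":0,"tz":-6,"wx":0,"wy":0,"wz":0},{"grip":4,"tx":-30,"ty":0,"tz":-6,"wx":0,"wy":0,"wz":0},{"grip":4,"tx":-30,"ty":0,"tz":-6,"wx":0,"wy":0,"wz":0},{"grip":4,"tx":-30,"ty":0,"tz":-6,"wx":0,"wy":0,"wz":0},{"grip":4,"tx":-30,"ty":0,"tz":-6,"wx":0,"wy":0,"wz":0},{"grip":4,"tx":-30,"ty":0,"tz":-6,"wx":0,"wy":0,"wz":0}]'
python3 -m handwheel '[{"grip":4,"tx":-30,"ty":0,"tz":-6,"wx":0,"wy":0,"wz":0},{"grip":4,"tx":-30,"ty":0,"tz":-5,"wx":0,"wy":0,"wz":0},{"grip":4,"tx":-30,"ty":0,"tz":-4,"wx":0,"wy":0,"wz":0},{"grip":4,"tx":-24,"ty":0,"tz":-3,"wx":0,"wy":0,"wz":0},{"grip":4,"tx":-16,"ty":0,"tz":-3,"wx":0,"wy":0,"wz":0},{"grip":4,"tx":-8,"ty":0,"tz":-2,"wx":0,"wy":0,"wz":0},{"grip":4,"tx":0,"ty":0,"tz":0,"wx":0,"wy":0,"wz":0},{"grip":4,"tx":0,"ty":0,"tz":0,"wx":0,"wy":0,"wz":0},{"grip":4,"tx":0,"ty":0,"tz":0,"wx":0,"wy":0,"wz":0}]'
python3 - <<'E'
from h import *
from rig import sense,eyes
np.set_printoptions(precision=4,suppress=True)
s=sense();print(tgt([509,79,300],-0.2155,s),s["force"],s["wrist_torque"])
for n in("scene","top"):
    c=eyes.capture(n); pickle.dump(c,open(n+"5.pkl","wb"));cv2.imwrite(f"pics/{n}5.png",cv2.resize(c["pixels"][:,:,::-1],(768,576)))
E
```

```text
time_s: 5.77
eef_pos: [501.6, -59.7, 300.2]
ee_rot: [0.443, -0.443, 0.551, -0.551]
force: [-0.3, 0.6, -2.7]
grip_width: 0.132
time_s: 6.52
eef_pos: [509.0, 77.5, 300.2]
ee_rot: [-0.443, 0.443, -0.551, 0.551]
force: [0.7, 0.0, -2.3]
grip_width: 0.13
(array([ 0.0002, -0.0013,  0.0004]), array([-1.4532,  0.2131, -0.335 ]), array([-1.4529,  0.2127, -0.3368])) [ 0.6636  0.0432 -2.3101] [-0.0184 -0.0066  0.0052]
```

View pics/scene5.png

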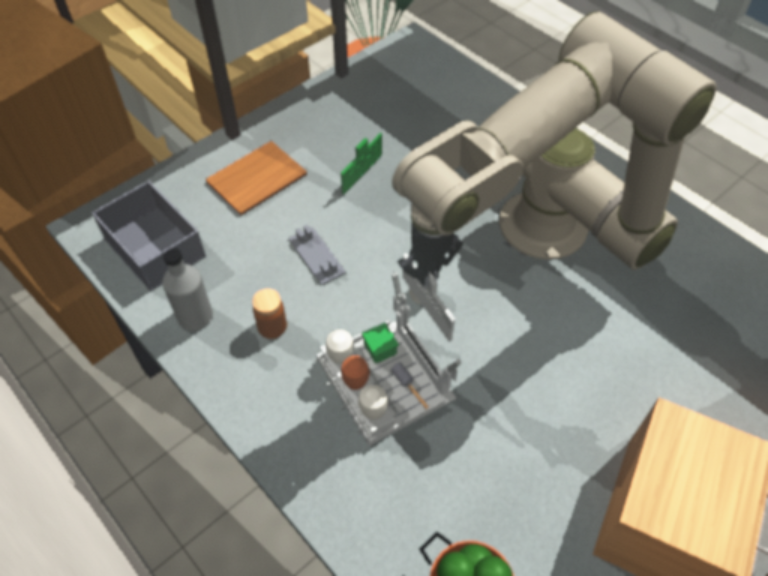

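View pics/top5.png

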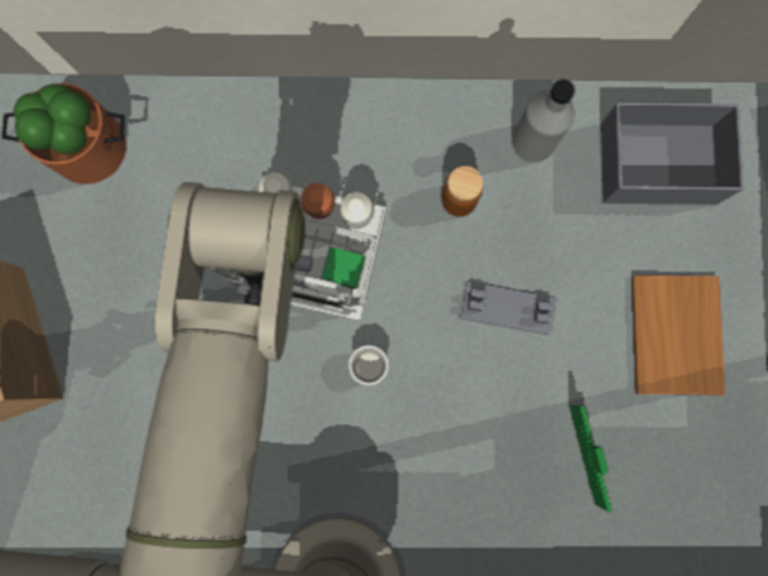

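```bash
python3 -m handwheel '[{"grip":4,"tx":-1.4,"ty":8,"tz":0,"wx":0,"wy":-0.001,"wz":0},{"grip":4,"tx":0,"ty":14,"tz":0,"wx":0,"wy":0,"wz":0},{"grip":4,"tx":0,"ty":16,"tz":0,"wx":0,"wy":0,"wz":0},{"grip":4,"tx":0,"ty":16,"tz":0,"wx":0,"wy":0,"wz":0},{"grip":4,"tx":0,"ty":16,"tz":0,"wx":0,"wy":0,"wz":0},{"grip":4,"tx":0,"ty":14,"tz":0,"wx":0,"wy":0,"wz":0},{"grip":4,"tx":0,"ty":10,"tz":0,"wx":0,"wy":0,"wz":0},{"grip":4,"tx":0,"ty":6,"tz":0,"wx":0,"wy":0,"wz":0},{"grip":4,"tx":0,"ty":0,"tz":0,"wx":0,"wy":0,"wz":0},{"grip":4,"tx":0,"ty":0,"tz":0,"wx":0,"wy":0,"wz":0}]'
python3 - <<'E'
from h import *
from rig import sense,eyes
np.set_printoptions(precision=4,suppress=True)
s=sense();print(tgt([509,79,200],-0.2155,s),s["force"],s["wrist_torque"])
c=eyes.capture("scene"); pickle.dump(c,open("scene6.pkl","wb"));crop(c["pixels"],250,165,75,90,7,"s6")
c=eyes.capture("top"); pickle.dump(c,open("top6.pkl","wb"));crop(c["pixels"],140,165,110,50,7,"t6")
E
```

```text
time_s: 7.45
eef_pos: [509.5, 79.8, 200.6]
ee_rot: [-0.444, 0.443, -0.551, 0.551]
force: [0.2, 0.6, -2.0]
grip_width: 0.13
(array([-0.0004,  0.0008, -0.0001]), array([ 0.8479,  0.602 , -0.2936]), array([ 0.8477,  0.6018, -0.2946])) [ 0.1641  0.5576 -2.0011] [0.0054 0.0329 0.0418]
```

View pics/s6.png

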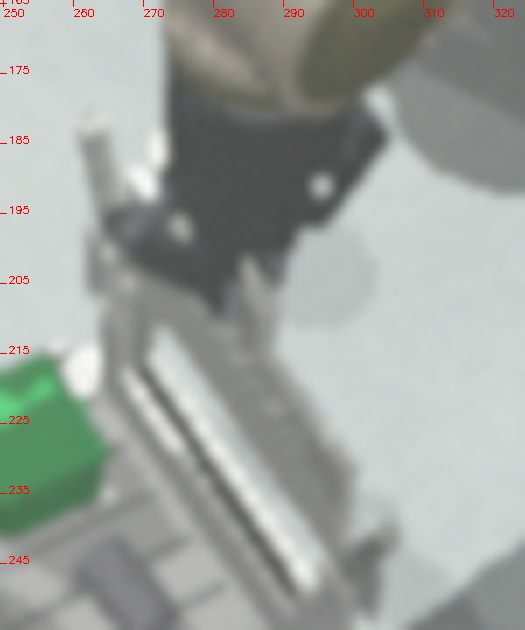

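View pics/t6.png

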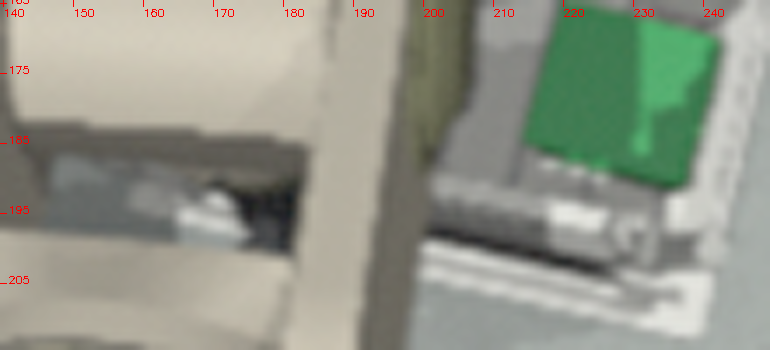

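Run:
```python
from h import *
s=load("scene6")
th=-0.2155; ex=np.array([np.cos(th),np.sin(th),0]); ey=np.array([-np.sin(th),np.cos(th),0])
P=np.array([509.5,79.8,0])-0*ey
def ov(pts,O): return np.array([O+ex*p[0]+ey*p[1]+[0,0,p[2]] for p in pts])
zb=106.5
pan=ov([(x,y,z+zb) for x in(-4,4) for y,z in((-90,6),(90,6),(90,84),(-90,84))]+[(x,y,zb) for x in(-2,2) for y in(-86,86)],P)
u,v,w,h,k=250,165,75,90,7
im=cv2.resize(s["pixels"][v:v+h,u:u+w,::-1],None,fx=k,fy=k,interpolation=cv2.INTER_CUBIC)
for X,col in((pan[:4],(0,0,255)),(pan[4:8],(0,255,255)),(pan[8:],(255,0,0))):
    for p in proj(s,X): cv2.circle(im,tuple(np.int32((p-[u,v]+.5)*k)),2,col,-1)
cv2.imwrite("pics/s6o.png",im); print(proj(s,pan[4:8]))
```

```text
[[267.37543595 203.12361889]
 [296.99416337 245.1410484 ]
 [298.87204536 232.2752732 ]
 [267.91602587 189.27507482]]
```

View pics/s6o.png

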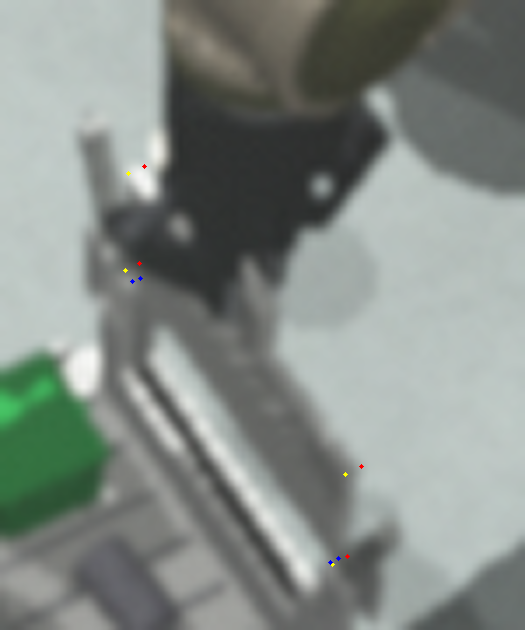

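Run:
```python
from h import *
t=load("top0")
th=-0.2155; R=np.array([[np.cos(th),-np.sin(th)],[np.sin(th),np.cos(th)]]); O=np.array([509.,79])
for z in(0,6,12):
    X=onz(t,[[157.5,194.5],[239.5,213]],z)[:,:2]; print(z,((X-O)@R).round(1))
crop(t["pixels"],148,172,40,30,18,"b1",.7); crop(t["pixels"],212,185,36,32,18,"b2",.7)
s=load("scene0"); crop(s["pixels"],256,180,30,42,14,"b3",.7); crop(s["pixels"],283,232,30,40,14,"b4",.7)
```

```text
0 [[ -15.6  119.7]
 [ -14.4 -117.5]]
6 [[ -16.2  118.2]
 [ -14.9 -117.8]]
12 [[ -16.7  116.7]
 [ -15.5 -118.2]]
```

View pics/b1.png

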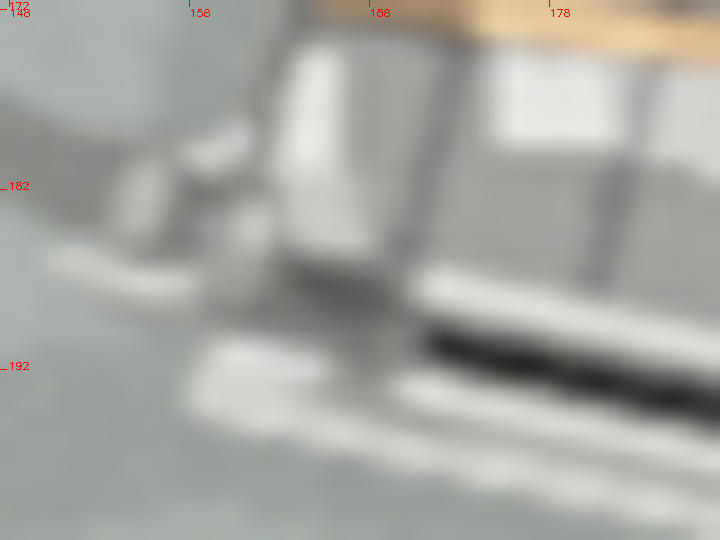

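View pics/b2.png

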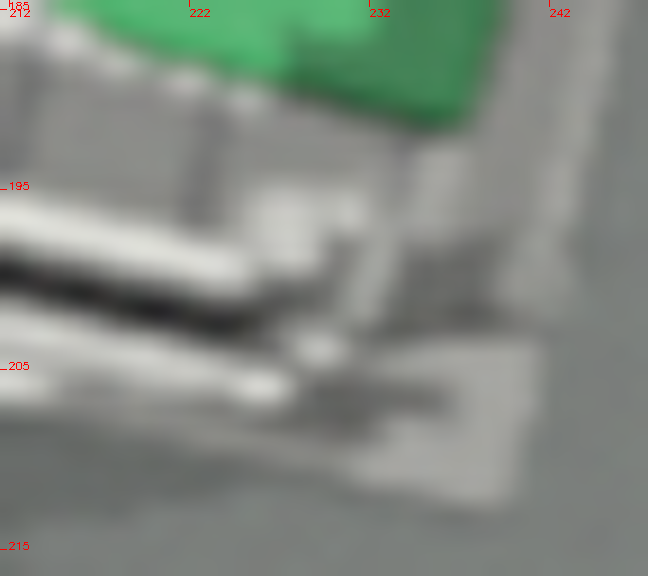

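View pics/b3.png

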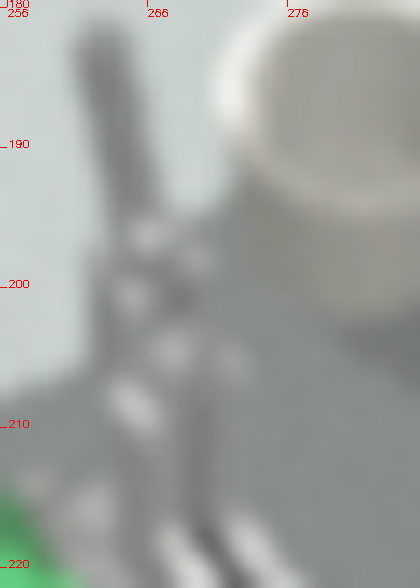

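View pics/b4.png

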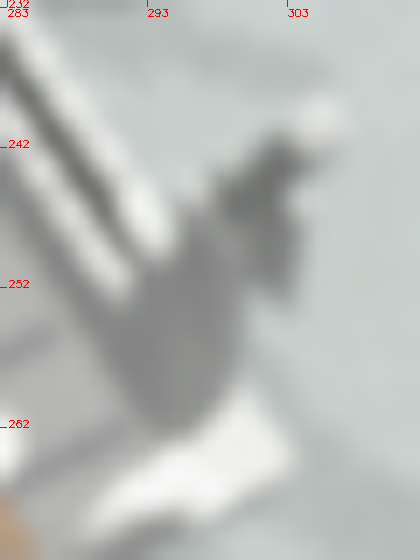

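Run:
```python
from h import *
t=load("top0"); s=load("scene0")
th=-0.2155; R=np.array([[np.cos(th),-np.sin(th)],[np.sin(th),np.cos(th)]]); O=np.array([509.,79])
def rel(c,uv,z): return ((onz(c,uv,z)[:,:2]-O)@R).round(1)
print("plate scene",[rel(s,[[303.3,264.3],[299.8,258.8]],z) for z in(0,4,8)])
print("sill near scene",rel(s,[[272,216.5],[294.6,249.2]],44),"far",rel(s,[[267.3,217.8],[291.5,252.5]],44))
print("sill near top",rel(t,[[169.3,192.8],[227.5,206.1]],44),"far",rel(t,[[170.8,187.3],[225.5,200.4]],44))
# levers
print("left tip top/scene"); print(tri(t,(143,178),s,(305,241)))
```

```text
plate scene [array([[-15.8, 112.4],
       [-16.8,  89.9]]), array([[-14.5, 114. ],
       [-15.4,  91.5]]), array([[-13.1, 115.5],
       [-14. ,  93.1]])]
sill near scene [[ -6.3 -73.4]
 [ -5.6  70. ]] far [[ 10.1 -76.8]
 [  9.5  75.2]]
sill near top [[ -7.8  78.7]
 [ -7.5 -84.2]] far [[  7.8  78.5]
 [  6.5 -75.2]]
left tip top/scene
(array([534.50679933, 196.022768  , 178.78993021]), array([ 0.13303337, -0.1178967 ]), array([0.13034328, 0.00444853]))
```

```bash
python3 -m handwheel '[{"grip":4,"tx":1.1,"ty":4,"tz":0.2,"wx":0,"wy":0,"wz":0},{"grip":4,"tx":0,"ty":4,"tz":0,"wx":0,"wy":0,"wz":0},{"grip":4,"tx":0,"ty":2,"tz":0,"wx":0,"wy":0,"wz":0},{"grip":4,"tx":0,"ty":0,"tz":0,"wx":0,"wy":0,"wz":0},{"grip":4,"tx":0,"ty":0,"tz":0,"wx":0,"wy":0,"wz":0}]'
python3 - <<'E'
from h import *
from rig import sense,eyes
np.set_printoptions(precision=3,suppress=True)
s=sense();print(tgt([509.4,78.6,190],-0.2155,s),s["force"],s["wrist_torque"])
c=eyes.capture("scene"); pickle.dump(c,open("scene7.pkl","wb"));crop(c["pixels"],250,165,75,90,7,"s7")
E
```

```text
time_s: 7.97
eef_pos: [509.2, 78.8, 190.2]
ee_rot: [0.444, -0.444, 0.551, -0.551]
force: [0.6, -1.0, -2.8]
grip_width: 0.132
(array([0.   , 0.001, 0.   ]), array([0.114, 0.208, 0.202]), array([0.114, 0.208, 0.202])) [ 0.554 -0.979 -2.762] [ 0.053 -0.032  0.015]
```

View pics/s7.png

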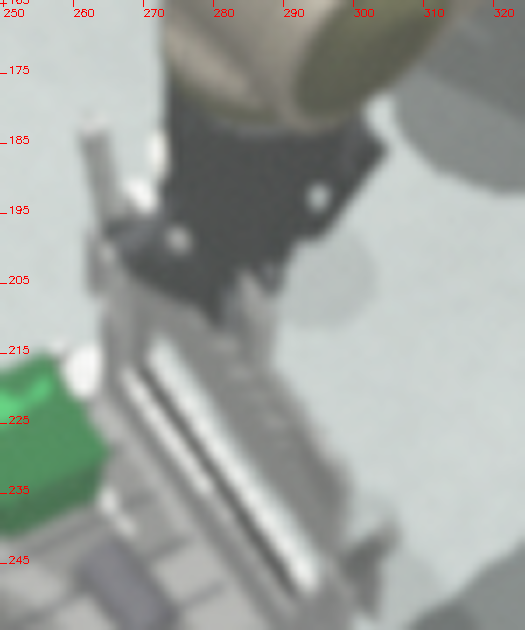

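```bash
python3 -m handwheel '[{"grip":4,"tx":0,"ty":1,"tz":0,"wx":0,"wy":0,"wz":0},{"grip":4,"tx":0,"ty":1,"tz":0,"wx":0,"wy":0,"wz":0},{"grip":4,"tx":0,"ty":0,"tz":0,"wx":0,"wy":0,"wz":0}]'
python3 -m handwheel '[{"grip":4,"tx":0,"ty":1,"tz":0,"wx":0,"wy":0,"wz":0},{"grip":4,"tx":0,"ty":0,"tz":0,"wx":0,"wy":0,"wz":0}]'
python3 -m handwheel '[{"grip":4,"tx":0,"ty":1,"tz":0,"wx":0,"wy":0,"wz":0},{"grip":4,"tx":0,"ty":0,"tz":0,"wx":0,"wy":0,"wz":0}]'
python3 -c "
from rig import sense;s=sense();print(s['force'],s['wrist_torque'])"
```

```text
time_s: 8.27
eef_pos: [509.2, 78.8, 188.1]
ee_rot: [0.444, -0.444, 0.551, -0.551]
force: [-0.2, 0.1, -3.2]
grip_width: 0.135
time_s: 8.43
eef_pos: [509.2, 78.8, 187.1]
ee_rot: [0.444, -0.444, 0.551, -0.551]
force: [-0.2, 0.4, -2.7]
grip_width: 0.131
time_s: 8.6
eef_pos: [509.2, 78.8, 186.1]
ee_rot: [0.444, -0.444, 0.551, -0.551]
force: [-0.1, -0.0, -2.8]
grip_width: 0.133
[-0.06980427 -0.03582151 -2.83065876] [ 0.01291867  0.01066263 -0.03495832]
```

```bash
python3 -m handwheel '[{"grip":4,"tx":0,"ty":0.7,"tz":0,"wx":0,"wy":0,"wz":0},{"grip":4,"tx":0,"ty":0.7,"tz":0,"wx":0,"wy":0,"wz":0}]' | grep -E 'pos|force'
python3 -m handwheel '[{"grip":4,"tx":0,"ty":0.5,"tz":0,"wx":0,"wy":0,"wz":0},{"grip":4,"tx":0,"ty":0,"tz":0,"wx":0,"wy":0,"wz":0}]' | grep -E 'pos|force'
python3 -m handwheel '[{"grip":4,"tx":0,"ty":0.5,"tz":0,"wx":0,"wy":0,"wz":0},{"grip":4,"tx":0,"ty":0,"tz":0,"wx":0,"wy":0,"wz":0}]' | grep -E 'pos|force'
python3 -m handwheel '[{"grip":4,"tx":0,"ty":0.5,"tz":0,"wx":0,"wy":0,"wz":0},{"grip":4,"tx":0,"ty":0,"tz":0,"wx":0,"wy":0,"wz":0}]' | grep -E 'pos|force'
python3 -c "
from rig import sense;s=sense();print(s['force'],s['wrist_torque'])"
```

```text
eef_pos: [509.3, 78.8, 184.9]
force: [-0.8, 0.6, -2.3]
eef_pos: [509.2, 78.8, 184.3]
force: [0.6, 0.3, -2.9]
eef_pos: [509.2, 78.8, 183.8]
force: [-0.1, 0.1, -3.0]
eef_pos: [509.2, 78.8, 183.3]
force: [0.4, -0.6, -2.5]
[ 0.37269955 -0.59894563 -2.5391099 ] [ 0.00591521  0.00620929 -0.00336593]
```

```bash
for i in 1; do python3 -m handwheel '[{"grip":4,"tx":0,"ty":0.5,"tz":0,"wx":0,"wy":0,"wz":0},{"grip":4,"tx":0,"ty":0,"tz":0,"wx":0,"wy":0,"wz":0}]' | grep -E 'pos|force'; done
python3 -m handwheel '[{"grip":4,"tx":0,"ty":0.5,"tz":0,"wx":0,"wy":0,"wz":0},{"grip":4,"tx":0,"ty":0,"tz":0,"wx":0,"wy":0,"wz":0}]' | grep -E 'pos|force'
python3 -m handwheel '[{"grip":4,"tx":0,"ty":0.4,"tz":0,"wx":0,"wy":0,"wz":0},{"grip":4,"tx":0,"ty":0,"tz":0,"wx":0,"wy":0,"wz":0}]' | grep -E 'pos|force'
python3 -c "
from rig import sense;s=sense();print(s['force'],s['wrist_torque'])"
```

```text
eef_pos: [509.2, 78.8, 182.8]
force: [0.6, 0.4, -2.6]
eef_pos: [509.2, 78.7, 182.3]
force: [-0.1, -0.2, -2.4]
eef_pos: [509.2, 78.8, 181.9]
force: [-0.5, -0.2, -2.5]
[-0.50074844 -0.22875701 -2.4716357 ] [-0.02120127  0.00853263 -0.00241274]
```

```bash
python3 -m handwheel '[{"grip":4,"tx":0,"ty":0.5,"tz":0,"wx":0,"wy":0,"wz":0},{"grip":4,"tx":0,"ty":0,"tz":0,"wx":0,"wy":0,"wz":0}]' | grep -E 'pos|force'
python3 -m handwheel '[{"grip":4,"tx":0,"ty":0.5,"tz":0,"wx":0,"wy":0,"wz":0},{"grip":4,"tx":0,"ty":0,"tz":0,"wx":0,"wy":0,"wz":0}]' | grep -E 'pos|force'
```

```text
eef_pos: [509.2, 78.8, 181.4]
force: [-0.3, -1.1, -3.5]
eef_pos: [509.2, 78.8, 180.9]
force: [0.0, 0.5, -1.5]
```

```bash
python3 -m handwheel '[{"grip":4,"tx":0,"ty":0.5,"tz":0,"wx":0,"wy":0,"wz":0},{"grip":4,"tx":0,"ty":0,"tz":0,"wx":0,"wy":0,"wz":0}]' | grep -E 'pos|force'
```

```text
eef_pos: [509.2, 78.7, 180.4]
force: [-0.6, 0.5, -1.8]
```

```bash
python3 -m handwheel '[{"grip":4,"tx":0,"ty":0.5,"tz":0,"wx":0,"wy":0,"wz":0},{"grip":4,"tx":0,"ty":0,"tz":0,"wx":0,"wy":0,"wz":0}]' | grep -E 'pos|force'
```

```text
eef_pos: [509.2, 78.7, 179.9]
force: [0.1, -0.4, -2.2]
```

```bash
python3 -m handwheel '[{"grip":4,"tx":0,"ty":0.5,"tz":0,"wx":0,"wy":0,"wz":0},{"grip":4,"tx":0,"ty":0,"tz":0,"wx":0,"wy":0,"wz":0}]' | grep -E 'pos|force'
```

```text
eef_pos: [509.2, 78.8, 179.4]
force: [0.4, -0.1, -3.0]
```

```bash
python3 -m handwheel '[{"grip":4,"tx":0,"ty":0.5,"tz":0,"wx":0,"wy":0,"wz":0},{"grip":4,"tx":0,"ty":0,"tz":0,"wx":0,"wy":0,"wz":0}]' | grep -E 'pos|force'
```

```text
eef_pos: [509.2, 78.8, 178.9]
force: [-0.0, 0.1, -1.6]
```

```bash
python3 -m handwheel '[{"grip":4,"tx":0,"ty":0.5,"tz":0,"wx":0,"wy":0,"wz":0},{"grip":4,"tx":0,"ty":0,"tz":0,"wx":0,"wy":0,"wz":0}]' | grep -E 'pos|force'
```

```text
eef_pos: [509.2, 78.7, 178.4]
force: [0.7, 0.2, -2.3]
```

```bash
python3 -m handwheel '[{"grip":4,"tx":0,"ty":0.6,"tz":0,"wx":0,"wy":0,"wz":0},{"grip":4,"tx":0,"ty":0.6,"tz":0,"wx":0,"wy":0,"wz":0}]' | grep -E 'pos|force'
```

```text
eef_pos: [509.3, 78.8, 177.3]
force: [-0.3, 0.9, -2.8]
```

```bash
python3 -m handwheel '[{"grip":4,"tx":0,"ty":0.6,"tz":0,"wx":0,"wy":0,"wz":0},{"grip":4,"tx":0,"ty":0.6,"tz":0,"wx":0,"wy":0,"wz":0}]' | grep -E 'pos|force'
```

```text
eef_pos: [509.2, 78.7, 176.0]
force: [-0.2, 0.3, -2.0]
```

```bash
python3 -m handwheel '[{"grip":4,"tx":0,"ty":0.6,"tz":0,"wx":0,"wy":0,"wz":0},{"grip":4,"tx":0,"ty":0.6,"tz":0,"wx":0,"wy":0,"wz":0}]' | grep -E 'pos|force'
python3 - <<'E'
from h import *
from rig import sense,eyes
s=sense();print(s["force"],s["wrist_torque"])
c=eyes.capture("scene"); pickle.dump(c,open("scene8.pkl","wb"));crop(c["pixels"],250,165,75,90,7,"s8")
E
```

```text
eef_pos: [509.2, 78.8, 174.8]
force: [-0.0, 0.1, -3.1]
[-0.00866282  0.05851536 -3.05500805] [ 0.01060785  0.02130478 -0.00369333]
```

View pics/s8.png

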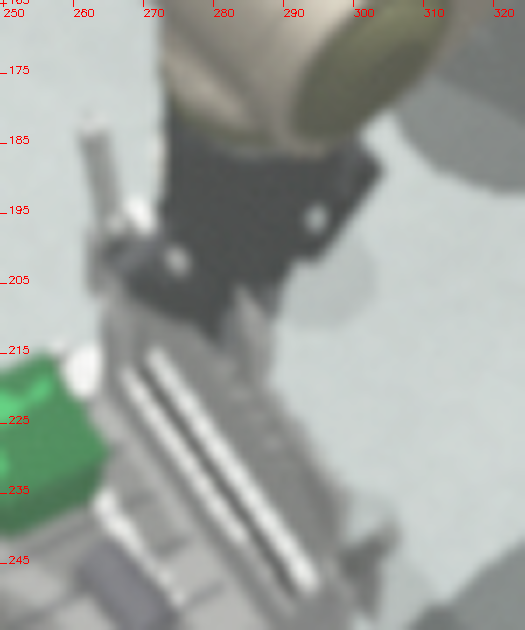

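```bash
python3 -m handwheel '[{"grip":4,"tx":0,"ty":0.7,"tz":0,"wx":0,"wy":0,"wz":0},{"grip":4,"tx":0,"ty":0.7,"tz":0,"wx":0,"wy":0,"wz":0}]' | grep -E 'pos|force'
```

```text
eef_pos: [509.3, 78.8, 173.5]
force: [0.0, 0.1, -2.5]
```

```bash
python3 -m handwheel '[{"grip":4,"tx":0,"ty":0.7,"tz":0,"wx":0,"wy":0,"wz":0},{"grip":4,"tx":0,"ty":0.7,"tz":0,"wx":0,"wy":0,"wz":0}]' | grep -E 'pos|force'
```

```text
eef_pos: [509.2, 78.8, 172.0]
force: [-0.7, 0.5, -2.9]
```

```bash
python3 -m handwheel '[{"grip":4,"tx":0,"ty":0.7,"tz":0,"wx":0,"wy":0,"wz":0},{"grip":4,"tx":0,"ty":0.7,"tz":0,"wx":0,"wy":0,"wz":0}]' | grep -E 'pos|force'
```

```text
eef_pos: [509.2, 78.8, 170.6]
force: [0.1, -0.0, -3.7]
```

```bash
python3 -m handwheel '[{"grip":4,"tx":0,"ty":0.7,"tz":0,"wx":0,"wy":0,"wz":0},{"grip":4,"tx":0,"ty":0.7,"tz":0,"wx":0,"wy":0,"wz":0}]' | grep -E 'pos|force'
```

```text
eef_pos: [509.2, 78.8, 169.2]
force: [-1.1, -0.3, -3.3]
```

```bash
python3 -m handwheel '[{"grip":4,"tx":0,"ty":0.7,"tz":0,"wx":0,"wy":0,"wz":0},{"grip":4,"tx":0,"ty":0.7,"tz":0,"wx":0,"wy":0,"wz":0}]' | grep -E 'pos|force'
```

```text
eef_pos: [509.3, 78.8, 167.8]
force: [0.4, -0.1, -2.8]
```

```bash
python3 -m handwheel '[{"grip":4,"tx":0,"ty":0.7,"tz":0,"wx":0,"wy":0,"wz":0},{"grip":4,"tx":0,"ty":0.7,"tz":0,"wx":0,"wy":0,"wz":0}]' | grep -E 'pos|force';python3 -c "
from rig import sense;s=sense();print(s['force'],s['wrist_torque'])"
```

```text
eef_pos: [509.2, 78.8, 166.4]
force: [0.3, 0.6, -2.2]
[ 0.26654149  0.59411284 -2.23648   ] [-0.01312422  0.03633552 -0.01983234]
```

```bash
python3 -m handwheel '[{"grip":4,"tx":0,"ty":1,"tz":0,"wx":0,"wy":0,"wz":0},{"grip":4,"tx":0,"ty":1,"tz":0,"wx":0,"wy":0,"wz":0},{"grip":4,"tx":0,"ty":1,"tz":0,"wx":0,"wy":0,"wz":0},{"grip":4,"tx":0,"ty":1,"tz":0,"wx":0,"wy":0,"wz":0}]' | grep -E 'pos|force'
```

```text
eef_pos: [509.2, 78.8, 162.4]
force: [-0.6, -0.3, -3.0]
```

```bash
python3 -m handwheel '[{"grip":4,"tx":0,"ty":1,"tz":0,"wx":0,"wy":0,"wz":0},{"grip":4,"tx":0,"ty":1,"tz":0,"wx":0,"wy":0,"wz":0},{"grip":4,"tx":0,"ty":1,"tz":0,"wx":0,"wy":0,"wz":0},{"grip":4,"tx":0,"ty":1,"tz":0,"wx":0,"wy":0,"wz":0}]' | grep -E 'pos|force'
```

```text
eef_pos: [509.3, 78.8, 158.4]
force: [-0.1, -0.3, -3.0]
```

```bash
python3 -m handwheel '[{"grip":4,"tx":0,"ty":1,"tz":0,"wx":0,"wy":0,"wz":0},{"grip":4,"tx":0,"ty":1,"tz":0,"wx":0,"wy":0,"wz":0},{"grip":4,"tx":0,"ty":1,"tz":0,"wx":0,"wy":0,"wz":0},{"grip":4,"tx":0,"ty":1,"tz":0,"wx":0,"wy":0,"wz":0}]' | grep -E 'pos|force'
```

```text
eef_pos: [509.2, 78.8, 154.4]
force: [0.4, 0.0, -2.6]
```

```bash
python3 -m handwheel '[{"grip":4,"tx":0,"ty":1,"tz":0,"wx":0,"wy":0,"wz":0},{"grip":4,"tx":0,"ty":1,"tz":0,"wx":0,"wy":0,"wz":0},{"grip":4,"tx":0,"ty":1,"tz":0,"wx":0,"wy":0,"wz":0},{"grip":4,"tx":0,"ty":1,"tz":0,"wx":0,"wy":0,"wz":0}]' | grep -E 'pos|force'
```

```text
eef_pos: [509.3, 78.8, 150.4]
force: [-0.1, -0.1, -2.9]
```

```bash
python3 -m handwheel '[{"grip":4,"tx":0,"ty":1,"tz":0,"wx":0,"wy":0,"wz":0},{"grip":4,"tx":0,"ty":1,"tz":0,"wx":0,"wy":0,"wz":0},{"grip":4,"tx":0,"ty":1,"tz":0,"wx":0,"wy":0,"wz":0},{"grip":4,"tx":0,"ty":1,"tz":0,"wx":0,"wy":0,"wz":0}]' | grep -E 'pos|force'
```

```text
eef_pos: [509.2, 78.8, 146.4]
force: [-0.4, 1.0, -2.2]
```

```bash
python3 -m handwheel '[{"grip":4,"tx":0,"ty":1,"tz":0,"wx":0,"wy":0,"wz":0},{"grip":4,"tx":0,"ty":1,"tz":0,"wx":0,"wy":0,"wz":0},{"grip":4,"tx":0,"ty":1,"tz":0,"wx":0,"wy":0,"wz":0}]' | grep -E 'pos|force';python3 -c "
from rig import sense;s=sense();print(s['force'],s['wrist_torque'])"
```

```text
eef_pos: [509.2, 78.8, 143.4]
force: [-0.6, 0.1, -3.1]
[-0.5647782   0.10298941 -3.13813435] [-0.02462699  0.00419298 -0.0009598 ]
```

```bash
python3 -m handwheel '[{"grip":4,"tx":0,"ty":0.7,"tz":0,"wx":0,"wy":0,"wz":0},{"grip":4,"tx":0,"ty":0.7,"tz":0,"wx":0,"wy":0,"wz":0},{"grip":4,"tx":0,"ty":0.7,"tz":0,"wx":0,"wy":0,"wz":0}]' | grep -E 'pos|force'
```

```text
eef_pos: [509.2, 78.7, 141.3]
force: [0.4, 0.4, -2.8]
```

```bash
python3 -m handwheel '[{"grip":4,"tx":0,"ty":0.7,"tz":0,"wx":0,"wy":0,"wz":0},{"grip":4,"tx":0,"ty":0.7,"tz":0,"wx":0,"wy":0,"wz":0},{"grip":4,"tx":0,"ty":0.7,"tz":0,"wx":0,"wy":0,"wz":0}]' | grep -E 'pos|force'
```

```text
eef_pos: [509.3, 78.8, 139.2]
force: [-0.7, 0.1, -2.9]
```

```bash
python3 -m handwheel '[{"grip":4,"tx":0,"ty":0.7,"tz":0,"wx":0,"wy":0,"wz":0},{"grip":4,"tx":0,"ty":0.7,"tz":0,"wx":0,"wy":0,"wz":0},{"grip":4,"tx":0,"ty":0.7,"tz":0,"wx":0,"wy":0,"wz":0}]' | grep -E 'pos|force'
```

```text
eef_pos: [509.3, 78.8, 137.1]
force: [0.6, -0.1, -2.0]
```

```bash
python3 -m handwheel '[{"grip":4,"tx":0,"ty":0.7,"tz":0,"wx":0,"wy":0,"wz":0},{"grip":4,"tx":0,"ty":0.7,"tz":0,"wx":0,"wy":0,"wz":0},{"grip":4,"tx":0,"ty":0.7,"tz":0,"wx":0,"wy":0,"wz":0}]' | grep -E 'pos|force'
```

```text
eef_pos: [509.3, 78.8, 135.0]
force: [0.3, -0.6, -1.7]
```

```bash
python3 -m handwheel '[{"grip":4,"tx":0,"ty":0.5,"tz":0,"wx":0,"wy":0,"wz":0},{"grip":4,"tx":0,"ty":0.5,"tz":0,"wx":0,"wy":0,"wz":0},{"grip":4,"tx":0,"ty":0,"tz":0,"wx":0,"wy":0,"wz":0},{"grip":4,"tx":0,"ty":0,"tz":0,"wx":0,"wy":0,"wz":0}]' | grep -E 'pos|force';python3 -c "
from rig import sense;s=sense();print(s['force'],s['wrist_torque'])"
```

```text
eef_pos: [509.2, 78.8, 134.1]
force: [-0.2, -1.0, -2.1]
[-0.22902712 -0.98061306 -2.08440334] [0.00442389 0.03812862 0.04675839]
```

```bash
python3 -m handwheel '[{"grip":4,"tx":0,"ty":0.4,"tz":0,"wx":0,"wy":0,"wz":0},{"grip":4,"tx":0,"ty":0.4,"tz":0,"wx":0,"wy":0,"wz":0},{"grip":4,"tx":0,"ty":0,"tz":0,"wx":0,"wy":0,"wz":0}]' | grep -E 'pos|force'
```

```text
eef_pos: [509.2, 78.8, 133.2]
force: [0.6, 0.5, -2.2]
```

```bash
python3 -m handwheel '[{"grip":4,"tx":0,"ty":0.4,"tz":0,"wx":0,"wy":0,"wz":0},{"grip":4,"tx":0,"ty":0.4,"tz":0,"wx":0,"wy":0,"wz":0},{"grip":4,"tx":0,"ty":0,"tz":0,"wx":0,"wy":0,"wz":0}]' | grep -E 'pos|force'
```

```text
eef_pos: [509.2, 78.8, 132.4]
force: [-0.2, -0.2, -2.5]
```

```bash
python3 -m handwheel '[{"grip":4,"tx":0,"ty":0.4,"tz":0,"wx":0,"wy":0,"wz":0},{"grip":4,"tx":0,"ty":0.4,"tz":0,"wx":0,"wy":0,"wz":0},{"grip":4,"tx":0,"ty":0,"tz":0,"wx":0,"wy":0,"wz":0}]' | grep -E 'pos|force'
```

```text
eef_pos: [509.2, 78.8, 131.6]
force: [-0.5, 0.0, -2.6]
```

```bash
python3 -m handwheel '[{"grip":4,"tx":0,"ty":0.4,"tz":0,"wx":0,"wy":0,"wz":0},{"grip":4,"tx":0,"ty":0,"tz":0,"wx":0,"wy":0,"wz":0}]' | grep -E 'pos|force'
```

```text
eef_pos: [509.2, 78.8, 131.2]
force: [0.5, -0.2, -3.3]
```

```bash
python3 -m handwheel '[{"grip":4,"tx":0,"ty":0.4,"tz":0,"wx":0,"wy":0,"wz":0},{"grip":4,"tx":0,"ty":0,"tz":0,"wx":0,"wy":0,"wz":0}]' | grep -E 'pos|force'
```

```text
eef_pos: [509.2, 78.8, 130.8]
force: [-0.4, -0.5, -3.6]
```

```bash
python3 -m handwheel '[{"grip":4,"tx":0,"ty":0.4,"tz":0,"wx":0,"wy":0,"wz":0},{"grip":4,"tx":0,"ty":0,"tz":0,"wx":0,"wy":0,"wz":0}]' | grep -E 'pos|force'
```

```text
eef_pos: [509.2, 78.8, 130.4]
force: [0.0, -0.7, -2.6]
```

```bash
python3 -m handwheel '[{"grip":4,"tx":0,"ty":0.4,"tz":0,"wx":0,"wy":0,"wz":0},{"grip":4,"tx":0,"ty":0,"tz":0,"wx":0,"wy":0,"wz":0}]' | grep -E 'pos|force'
```

```text
eef_pos: [509.2, 78.8, 130.0]
force: [-0.5, 0.1, -2.9]
```

```bash
python3 -m handwheel '[{"grip":4,"tx":0,"ty":0.4,"tz":0,"wx":0,"wy":0,"wz":0},{"grip":4,"tx":0,"ty":0,"tz":0,"wx":0,"wy":0,"wz":0}]' | grep -E 'pos|force'
```

```text
eef_pos: [509.2, 78.8, 129.6]
force: [0.9, -0.1, -1.9]
```

```bash
python3 -m handwheel '[{"grip":4,"tx":0,"ty":0.4,"tz":0,"wx":0,"wy":0,"wz":0},{"grip":4,"tx":0,"ty":0,"tz":0,"wx":0,"wy":0,"wz":0}]' | grep -E 'pos|force'
```

```text
eef_pos: [509.2, 78.8, 129.2]
force: [0.6, 0.4, -2.1]
```

```bash
python3 -m handwheel '[{"grip":4,"tx":0,"ty":0.4,"tz":0,"wx":0,"wy":0,"wz":0},{"grip":4,"tx":0,"ty":0,"tz":0,"wx":0,"wy":0,"wz":0}]' | grep -E 'pos|force'
```

```text
eef_pos: [509.3, 78.8, 128.9]
force: [-0.8, 0.7, -2.5]
```

```bash
python3 -m handwheel '[{"grip":4,"tx":0,"ty":0.4,"tz":0,"wx":0,"wy":0,"wz":0},{"grip":4,"tx":0,"ty":0,"tz":0,"wx":0,"wy":0,"wz":0}]' | grep -E 'pos|force'
```

```text
eef_pos: [509.4, 78.7, 128.8]
force: [-0.1, -0.0, 1.3]
```

```bash
python3 -m handwheel '[{"grip":4,"tx":0,"ty":0.4,"tz":0,"wx":0,"wy":0,"wz":0},{"grip":4,"tx":0,"ty":0,"tz":0,"wx":0,"wy":0,"wz":0}]' | grep -E 'pos|force'
```

```text
eef_pos: [509.4, 78.7, 128.5]
force: [-0.7, 0.2, 3.4]
```

```bash
python3 -m handwheel '[{"grip":4,"tx":0,"ty":0.4,"tz":0,"wx":0,"wy":0,"wz":0},{"grip":4,"tx":0,"ty":0,"tz":0,"wx":0,"wy":0,"wz":0}]' | grep -E 'pos|force'
```

```text
eef_pos: [509.4, 78.8, 127.9]
force: [-1.2, -0.7, 4.5]
```

```bash
python3 -m handwheel '[{"grip":4,"tx":0,"ty":-0.4,"tz":0,"wx":0,"wy":0,"wz":0},{"grip":4,"tx":0,"ty":-0.4,"tz":0,"wx":0,"wy":0,"wz":0},{"grip":4,"tx":0,"ty":0,"tz":0,"wx":0,"wy":0,"wz":0}]' | grep -E 'pos|force'
python3 - <<'E'
from h import *
from rig import sense,eyes
s=sense();print(s["force"],s["wrist_torque"])
c=eyes.capture("scene"); pickle.dump(c,open("scene9.pkl","wb"));crop(c["pixels"],250,165,75,90,7,"s9")
c=eyes.capture("top"); pickle.dump(c,open("top9.pkl","wb"));crop(c["pixels"],140,165,110,50,7,"t9")
E
```

```text
eef_pos: [509.4, 78.7, 128.6]
force: [-0.3, 0.5, 2.9]
[-0.30365315  0.46326947  2.86716771] [-0.03721446  0.13504517 -0.0300136 ]
```

View pics/s9.png

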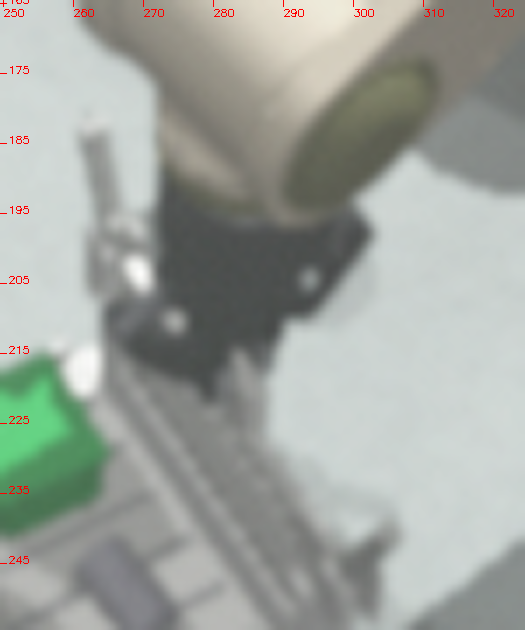

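View pics/t9.png

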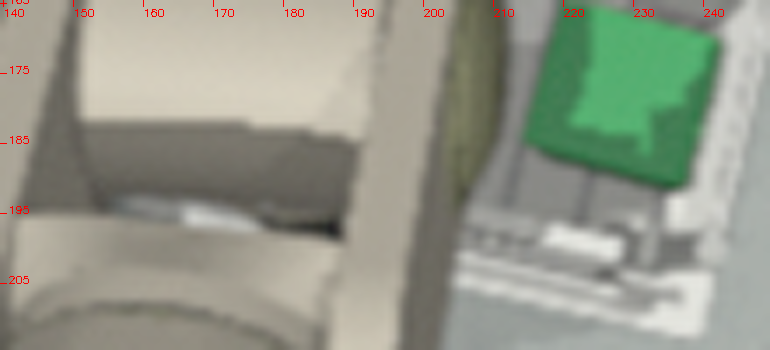

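```bash
python3 -m handwheel '[{"grip":4,"tx":0,"ty":-0.3,"tz":0,"wx":0,"wy":0,"wz":0},{"grip":4,"tx":0,"ty":0,"tz":0,"wx":0,"wy":0,"wz":0},{"grip":4,"tx":0,"ty":0,"tz":0,"wx":0,"wy":0,"wz":0}]' 25| grep -E 'pos|force'
python3 -c "
from rig import sense;s=sense();print(s['force'],s['wrist_torque'])"
```

```text
eef_pos: [509.3, 78.7, 128.8]
force: [-0.3, 0.4, 3.1]
[-0.32325636  0.43813729  3.14304788] [ 0.02565854  0.04824782 -0.00987958]
```

```bash
python3 -m handwheel '[{"grip":4,"tx":0,"ty":-0.3,"tz":0,"wx":0,"wy":0,"wz":0},{"grip":4,"tx":0,"ty":0,"tz":0,"wx":0,"wy":0,"wz":0},{"grip":4,"tx":0,"ty":0,"tz":0,"wx":0,"wy":0,"wz":0}]' | grep -E 'pos|force'
python3 -m handwheel '[{"grip":4,"tx":0,"ty":0,"tz":0,"wx":0,"wy":0,"wz":0}]' | grep -E 'pos|force'
```

```text
eef_pos: [509.2, 78.8, 128.9]
force: [1.3, -0.4, -0.3]
eef_pos: [509.2, 78.7, 128.8]
force: [0.5, -0.1, -0.6]
```

```bash
python3 -m handwheel '[{"grip":14,"tx":0,"ty":0,"tz":0,"wx":0,"wy":0,"wz":0},{"grip":18,"tx":0,"ty":0,"tz":0,"wx":0,"wy":0,"wz":0},{"grip":24,"tx":0,"ty":0,"tz":0,"wx":0,"wy":0,"wz":0},{"grip":32,"tx":0,"ty":0,"tz":0,"wx":0,"wy":0,"wz":0},{"grip":32,"tx":0,"ty":0,"tz":0,"wx":0,"wy":0,"wz":0},{"grip":32,"tx":0,"ty":0,"tz":0,"wx":0,"wy":0,"wz":0},{"grip":32,"tx":0,"ty":0,"tz":0,"wx":0,"wy":0,"wz":0}]'
python3 - <<'E'
from h import *
from rig import sense,eyes
c=eyes.capture("scene");crop(c["pixels"],250,165,75,90,7,"s10")
E
```

```text
time_s: 19.67
eef_pos: [509.2, 78.7, 129.1]
ee_rot: [-0.444, 0.444, -0.551, 0.551]
force: [-0.1, -0.0, 0.3]
grip_width: 0.377
```

View pics/s10.png

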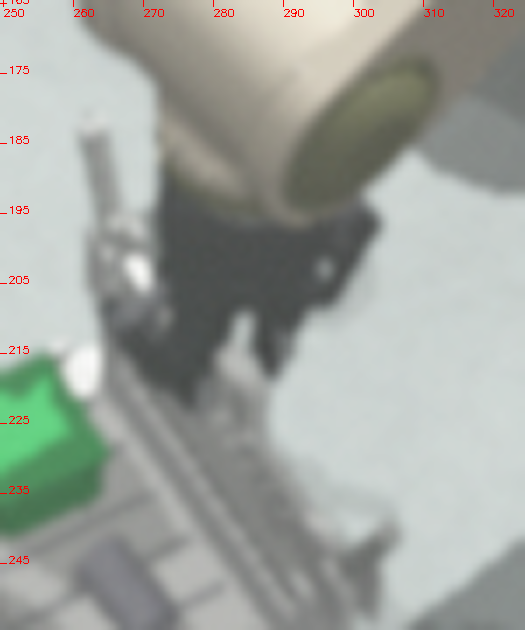

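```bash
python3 -m handwheel '[{"grip":32,"tx":0,"ty":-4,"tz":0,"wx":0,"wy":0,"wz":0},{"grip":32,"tx":0,"ty":-10,"tz":0,"wx":0,"wy":0,"wz":0},{"grip":32,"tx":0,"ty":-20,"tz":0,"wx":0,"wy":0,"wz":0},{"grip":32,"tx":0,"ty":-30,"tz":0,"wx":0,"wy":0,"wz":0},{"grip":20,"tx":0,"ty":-30,"tz":0,"wx":0,"wy":0,"wz":0},{"grip":0,"tx":0,"ty":-26,"tz":0,"wx":0,"wy":0,"wz":0},{"grip":0,"tx":-30,"ty":0,"tz":0,"wx":0,"wy":0,"wz":0},{"grip":0,"tx":-40,"ty":0,"tz":0,"wx":0,"wy":0,"wz":0},{"grip":0,"tx":-40,"ty":0,"tz":0,"wx":0,"wy":0,"wz":0},{"grip":0,"tx":-40,"ty":0,"tz":0,"wx":0,"wy":0,"wz":0}]'
python3 - <<'E'
from h import *
from rig import sense,eyes
for n,(u,v,w,h) in(("scene",(250,165,75,90)),("top",(140,165,110,50))):
    c=eyes.capture(n); pickle.dump(c,open(n+"11.pkl","wb")); crop(c["pixels"],u,v,w,h,7,n[0]+"11")
E
```

```text
time_s: 20.55
eef_pos: [541.3, 227.0, 250.5]
ee_rot: [-0.444, 0.443, -0.551, 0.551]
force: [0.4, 0.1, -0.2]
grip_width: 0.001
```

View pics/s11.png

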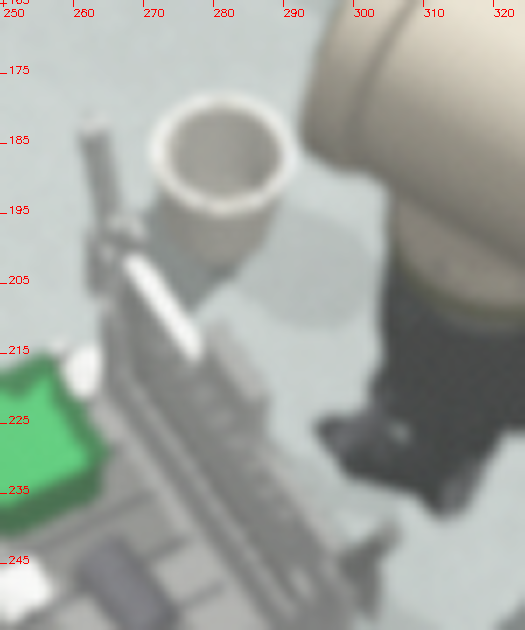

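View pics/t11.png

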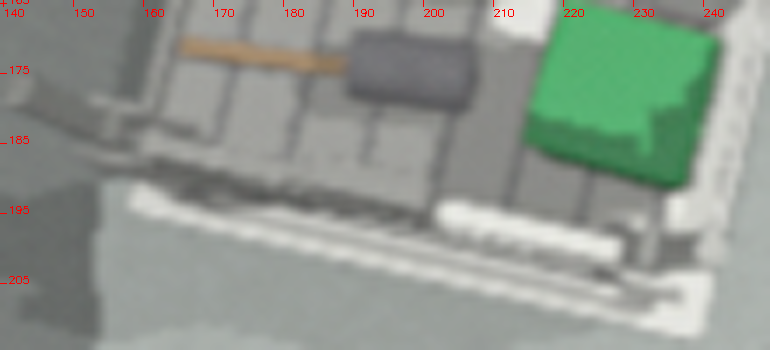

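Run:
```python
from h import *
np.set_printoptions(precision=2,suppress=True)
t=load("top11"); s=load("scene11")
th=-0.2155; R=np.array([[np.cos(th),-np.sin(th)],[np.sin(th),np.cos(th)]]); O=np.array([509.2,78.8])
def rel(X): return np.r_[(X[:2]-O)@R,X[2]]
for n,a,b in(("edge right end",(227,200.2),(266.8,202)),("edge at tab",(201.5,194.8),(276.6,215)),("left lever tip",(142,177.5),(305,240.5))):
    r=tri(t,a,s,b); print(n,rel(r[0]),r[1],r[2])
# right lever tip from scene, in the rack plane x=0
for uv in((262.3,183),(305,240.5)):
    o,d=ray(s,uv); n=np.r_[R[:,0],0]; k=(n@(np.r_[O,0]-o))/(d[0]@n); print("tip in plane",rel(o+k*d[0]))
```

```text
edge right end [  2.67 -88.33 118.22] [ 1.18 -1.07] [1.08 0.11]
edge at tab [  2.37 -23.98 126.71] [ 1.79 -1.67] [1.71 0.12]
left lever tip [  0.18 120.88 183.67] [ 0.31 -0.27] [0.3  0.01]
tip in plane [   0.   -130.57  171.84]
tip in plane [  0.   119.37 181.25]
```

```bash
cat >> h.py <<'E'
def rackrel(st=None):
    from rig import sense
    st=st or sense(); th=-0.2155; R=np.array([[np.cos(th),-np.sin(th)],[np.sin(th),np.cos(th)]]); O=np.array([509.2,78.8])
    print("rack x,y,z",np.round(np.r_[(st["eef_pos"][:2]-O)@R,st["eef_pos"][2]],1),"F rack",np.round(np.r_[st["force"][:2]@R,st["force"][2]],1),"t",round(st["time_s"],2))
E
python3 -c "
from h import *
rackrel()"
```

```text
rack x,y,z [ -1.2 154.3 249.5] F rack [ 0.4 -1.2 -0.1] t 20.65
```

```bash
python3 -m handwheel '[{"grip":0,"tx":0,"ty":20,"tz":1.2,"wx":0,"wy":0,"wz":0},{"grip":0,"tx":0,"ty":30,"tz":0,"wx":0,"wy":0,"wz":0},{"grip":0,"tx":4,"ty":20,"tz":0,"wx":0,"wy":0,"wz":0},{"grip":0,"tx":4,"ty":9,"tz":0,"wx":0,"wy":0,"wz":0},{"grip":0,"tx":4,"ty":0,"tz":0,"wx":0,"wy":0,"wz":0},{"grip":0,"tx":3,"ty":0,"tz":0,"wx":0,"wy":0,"wz":0},{"grip":0,"tx":0,"ty":0,"tz":0,"wx":0,"wy":0,"wz":0}]' | grep time
python3 -c "
from h import *
rackrel()"
python3 -m handwheel '[{"grip":0,"tx":2,"ty":0,"tz":0,"wx":0,"wy":0,"wz":0},{"grip":0,"tx":2,"ty":0,"tz":0,"wx":0,"wy":0,"wz":0},{"grip":0,"tx":2,"ty":0,"tz":0,"wx":0,"wy":0,"wz":0}]' | grep time
python3 -c "
from h import *
rackrel()"
```

```text
time_s: 21.23
rack x,y,z [  1.7 134.7 171.8] F rack [-0.7  1.6 -0.1] t 21.23
time_s: 21.48
rack x,y,z [  1.9 130.  172.4] F rack [-0.8  6.7  4.6] t 21.48
```

```bash
python3 -m handwheel '[{"grip":0,"tx":3,"ty":0,"tz":-0.5,"wx":0,"wy":0,"wz":0},{"grip":0,"tx":3,"ty":0,"tz":-0.5,"wx":0,"wy":0,"wz":0},{"grip":0,"tx":3,"ty":0,"tz":-0.5,"wx":0,"wy":0,"wz":0},{"grip":0,"tx":3,"ty":0,"tz":0,"wx":0,"wy":0,"wz":0}]' | grep time
python3 -c "
from h import *
rackrel()"
python3 -m handwheel '[{"grip":0,"tx":3,"ty":0,"tz":0,"wx":0,"wy":0,"wz":0},{"grip":0,"tx":4,"ty":0,"tz":0,"wx":0,"wy":0,"wz":0},{"grip":0,"tx":4,"ty":0,"tz":0,"wx":0,"wy":0,"wz":0},{"grip":0,"tx":4,"ty":0,"tz":0,"wx":0,"wy":0,"wz":0}]' | grep time
python3 - <<'E'
from h import *
from rig import eyes
rackrel()
c=eyes.capture("scene"); crop(c["pixels"],250,165,75,90,7,"s12")
E
```

```text
time_s: 21.82
rack x,y,z [  0.9 117.8 172.5] F rack [0.3 5.2 4.7] t 21.82
time_s: 22.15
rack x,y,z [  0.7 102.7 172.1] F rack [ 2.2  6.8 -1.3] t 22.15
```

View pics/s12.png

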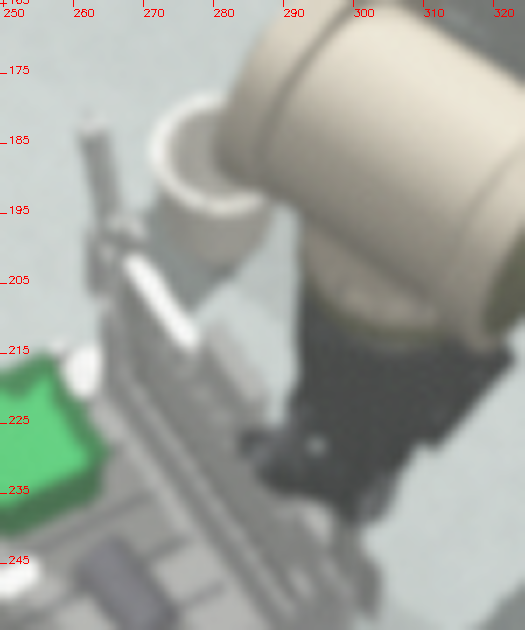

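```bash
python3 -m handwheel '[{"grip":0,"tx":5,"ty":1.2,"tz":-0.3,"wx":0,"wy":0,"wz":0},{"grip":0,"tx":5,"ty":1.6,"tz":-0.3,"wx":0,"wy":0,"wz":0},{"grip":0,"tx":5,"ty":2,"tz":0,"wx":0,"wy":0,"wz":0},{"grip":0,"tx":5,"ty":2.5,"tz":0,"wx":0,"wy":0,"wz":0},{"grip":0,"tx":5,"ty":3,"tz":0,"wx":0,"wy":0,"wz":0}]' | grep time
python3 -c "
from h import *
rackrel()"
python3 -m handwheel '[{"grip":0,"tx":4.3,"ty":3.7,"tz":0,"wx":0,"wy":0,"wz":0},{"grip":0,"tx":4.3,"ty":3.7,"tz":0,"wx":0,"wy":0,"wz":0},{"grip":0,"tx":0,"ty":0,"tz":0,"wx":0,"wy":0,"wz":0}]' | grep time
python3 - <<'E'
from h import *
from rig import eyes
rackrel()
c=eyes.capture("scene"); crop(c["pixels"],250,165,75,90,7,"s13")
E
```

```text
time_s: 22.62
rack x,y,z [  0.7  77.5 161.9] F rack [3.3 5.8 2.2] t 22.62
time_s: 22.87
rack x,y,z [  0.6  68.3 153.9] F rack [1.7 1.7 1.7] t 22.87
```

View pics/s13.png

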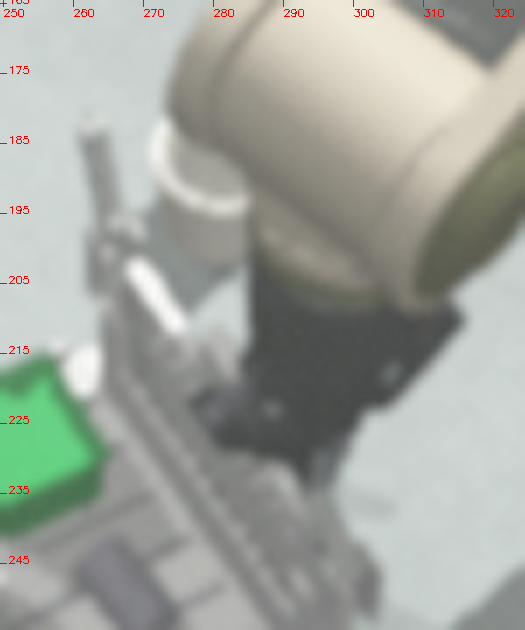

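```bash
python3 -m handwheel '[{"grip":0,"tx":1.7,"ty":2,"tz":0,"wx":0,"wy":0,"wz":0},{"grip":0,"tx":1.7,"ty":2.2,"tz":0,"wx":0,"wy":0,"wz":0}]' | grep time
python3 -c "
from h import *
rackrel()"
python3 -m handwheel '[{"grip":0,"tx":1.5,"ty":2.2,"tz":0,"wx":0,"wy":0,"wz":0},{"grip":0,"tx":1.5,"ty":2.2,"tz":0,"wx":0,"wy":0,"wz":0},{"grip":0,"tx":0,"ty":0,"tz":0,"wx":0,"wy":0,"wz":0}]' | grep time
python3 -c "
from h import *
rackrel()"
```

```text
time_s: 23.08
rack x,y,z [  0.3  65.2 150.1] F rack [1.3 1.8 9.4] t 23.08
time_s: 23.33
rack x,y,z [  0.3  61.8 145.3] F rack [2.3 0.5 5.9] t 23.33
```

```bash
python3 -m handwheel '[{"grip":0,"tx":0,"ty":-20,"tz":0,"wx":0,"wy":0,"wz":0},{"grip":0,"tx":0,"ty":-30,"tz":0,"wx":0,"wy":0,"wz":0},{"grip":0,"tx":10,"ty":-35,"tz":0,"wx":0,"wy":0,"wz":0},{"grip":0,"tx":35,"ty":-15,"tz":0,"wx":0,"wy":0,"wz":0},{"grip":0,"tx":35,"ty":0,"tz":0,"wx":0,"wy":0,"wz":0},{"grip":0,"tx":35,"ty":0,"tz":0,"wx":0,"wy":0,"wz":0},{"grip":0,"tx":35,"ty":0,"tz":0,"wx":0,"wy":0,"wz":0},{"grip":0,"tx":35,"ty":0,"tz":0,"wx":0,"wy":0,"wz":0},{"grip":0,"tx":27,"ty":0,"tz":0,"wx":0,"wy":0,"wz":0},{"grip":0,"tx":0,"ty":0,"tz":0,"wx":0,"wy":0,"wz":0}]' | grep time
python3 - <<'E'
from h import *
from rig import eyes
rackrel()
for n,(u,v,w,h) in(("scene",(250,165,75,90)),("top",(140,165,110,50))):
    c=eyes.capture(n); pickle.dump(c,open(n+"14.pkl","wb")); crop(c["pixels"],u,v,w,h,7,n[0]+"14")
E
```

```text
time_s: 24.17
rack x,y,z [  -0.9 -154.1  244.1] F rack [ 0.1  0.7 -0.1] t 24.17
```

View pics/s14.png

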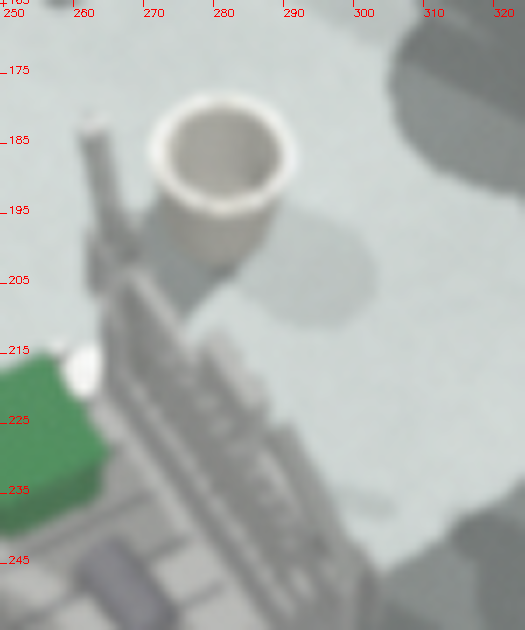

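View pics/t14.png

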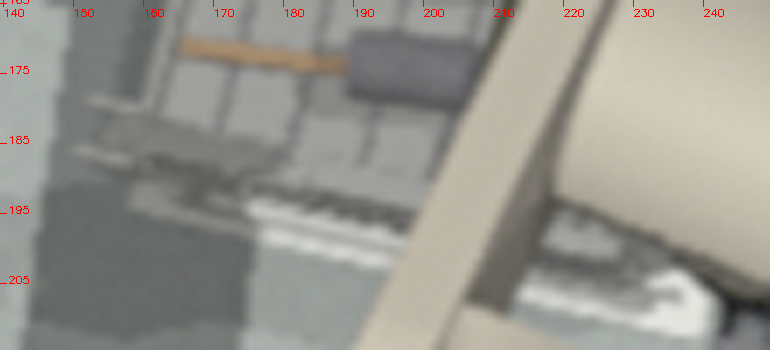

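```bash
python3 -m handwheel '[{"grip":0,"tx":0,"ty":20,"tz":0.9,"wx":0,"wy":0,"wz":0},{"grip":0,"tx":0,"ty":30,"tz":0,"wx":0,"wy":0,"wz":0},{"grip":0,"tx":0,"ty":18,"tz":0,"wx":0,"wy":0,"wz":0},{"grip":0,"tx":-2,"ty":6,"tz":0,"wx":0,"wy":0,"wz":0},{"grip":0,"tx":-3,"ty":0,"tz":0,"wx":0,"wy":0,"wz":0},{"grip":0,"tx":0,"ty":0,"tz":0,"wx":0,"wy":0,"wz":0}]' | grep time
python3 -c "
from h import *
rackrel()"
python3 -m handwheel '[{"grip":0,"tx":-3,"ty":0,"tz":0,"wx":0,"wy":0,"wz":0},{"grip":0,"tx":-3,"ty":0,"tz":0,"wx":0,"wy":0,"wz":0},{"grip":0,"tx":-3,"ty":0,"tz":0,"wx":0,"wy":0,"wz":0},{"grip":0,"tx":-3,"ty":0,"tz":0,"wx":0,"wy":0,"wz":0}]' | grep time
python3 -c "
from h import *
rackrel()"
```

```text
time_s: 24.77
rack x,y,z [   0.6 -144.   170.8] F rack [ 0.5 -0.6 -0.4] t 24.77
time_s: 25.1
rack x,y,z [   1.2 -133.9  171.5] F rack [-0.1 -7.3  6.6] t 25.1
```

```bash
python3 -m handwheel '[{"grip":0,"tx":-4,"ty":0,"tz":0,"wx":0,"wy":0,"wz":0},{"grip":0,"tx":-4,"ty":0,"tz":-0.5,"wx":0,"wy":0,"wz":0},{"grip":0,"tx":-4,"ty":0,"tz":-0.5,"wx":0,"wy":0,"wz":0},{"grip":0,"tx":-4,"ty":0,"tz":0,"wx":0,"wy":0,"wz":0}]' | grep time
python3 -c "
from h import *
rackrel()"
python3 -m handwheel '[{"grip":0,"tx":-4,"ty":0,"tz":0,"wx":0,"wy":0,"wz":0},{"grip":0,"tx":-4,"ty":0,"tz":0,"wx":0,"wy":0,"wz":0},{"grip":0,"tx":-4,"ty":0,"tz":0,"wx":0,"wy":0,"wz":0},{"grip":0,"tx":0,"ty":0,"tz":0,"wx":0,"wy":0,"wz":0}]' | grep time
python3 -c "
from h import *
rackrel()"
```

```text
time_s: 25.43
rack x,y,z [   0.3 -117.6  171.5] F rack [ 0.3 -5.9  5.8] t 25.43
time_s: 25.77
rack x,y,z [ 1.000e-01 -1.050e+02  1.712e+02] F rack [ 1.4 -2.9  3.4] t 25.77
```

```bash
python3 -m handwheel '[{"grip":0,"tx":-5,"ty":0.5,"tz":0,"wx":0,"wy":0,"wz":0},{"grip":0,"tx":-5,"ty":1.2,"tz":0,"wx":0,"wy":0,"wz":0},{"grip":0,"tx":-5,"ty":1.7,"tz":0,"wx":0,"wy":0,"wz":0},{"grip":0,"tx":-5,"ty":2.2,"tz":0,"wx":0,"wy":0,"wz":0},{"grip":0,"tx":-5,"ty":2.8,"tz":0,"wx":0,"wy":0,"wz":0}]' | grep time
python3 -c "
from h import *
rackrel()"
python3 -m handwheel '[{"grip":0,"tx":-5,"ty":3.8,"tz":0,"wx":0,"wy":0,"wz":0},{"grip":0,"tx":-4.3,"ty":3.7,"tz":0,"wx":0,"wy":0,"wz":0},{"grip":0,"tx":0,"ty":0,"tz":0,"wx":0,"wy":0,"wz":0}]' | grep time
python3 -c "
from h import *
rackrel()"
python3 -m handwheel '[{"grip":0,"tx":-1.7,"ty":2,"tz":0,"wx":0,"wy":0,"wz":0},{"grip":0,"tx":-1.7,"ty":2.2,"tz":0,"wx":0,"wy":0,"wz":0}]' | grep time
python3 -c "
from h import *
rackrel()"
```

```text
time_s: 26.18
rack x,y,z [ 1.000e-01 -8.000e+01  1.629e+02] F rack [-0.5 -1.5  8.4] t 26.18
time_s: 26.43
rack x,y,z [ -0.3 -70.  154.6] F rack [0.3 0.8 0.5] t 26.43
time_s: 26.6
rack x,y,z [ -0.2 -67.  150.9] F rack [-0.4  0.4  8.6] t 26.6
```

```bash
python3 -m handwheel '[{"grip":0,"tx":-1.6,"ty":2.2,"tz":0,"wx":0,"wy":0,"wz":0},{"grip":0,"tx":-1.6,"ty":2.2,"tz":0,"wx":0,"wy":0,"wz":0},{"grip":0,"tx":-1.4,"ty":2.2,"tz":0,"wx":0,"wy":0,"wz":0}]' | grep time
python3 -c "
from h import *
rackrel()"
python3 -m handwheel '[{"grip":0,"tx":-1.3,"ty":2.2,"tz":0,"wx":0,"wy":0,"wz":0},{"grip":0,"tx":-1.2,"ty":2.2,"tz":0,"wx":0,"wy":0,"wz":0}]' | grep time
python3 -c "
from h import *
rackrel()"
python3 -m handwheel '[{"grip":0,"tx":-1,"ty":2.2,"tz":0,"wx":0,"wy":0,"wz":0},{"grip":0,"tx":-0.8,"ty":2.2,"tz":0,"wx":0,"wy":0,"wz":0},{"grip":0,"tx":0,"ty":0,"tz":0,"wx":0,"wy":0,"wz":0}]' | grep time
python3 - <<'E'
from h import *
from rig import eyes
rackrel()
c=eyes.capture("scene"); crop(c["pixels"],250,165,75,90,7,"s15")
E
```

```text
time_s: 26.85
rack x,y,z [ -0.2 -62.2 144.4] F rack [-1.4 -0.1 10.5] t 26.85
time_s: 27.02
rack x,y,z [ -0.2 -59.7 140.2] F rack [-1.6  1.8 11.7] t 27.02
time_s: 27.27
rack x,y,z [ -0.2 -57.6 135.5] F rack [-1.2  3.1  7.5] t 27.27
```

View pics/s15.png

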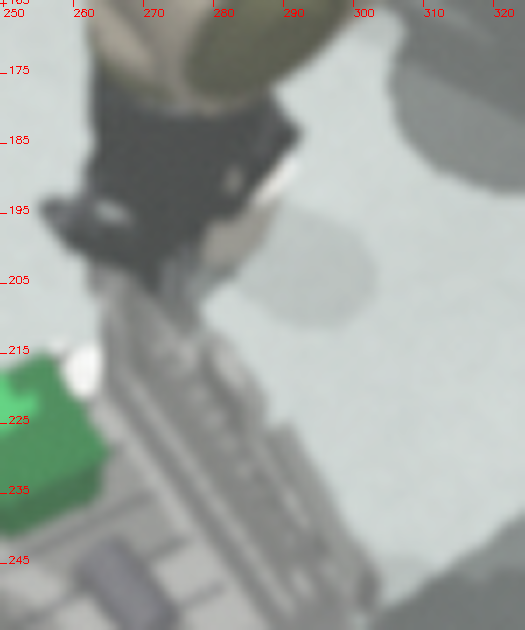

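```bash
python3 -m handwheel '[{"grip":0,"tx":0,"ty":-20,"tz":0,"wx":0,"wy":0,"wz":0},{"grip":0,"tx":0,"ty":-30,"tz":0,"wx":0,"wy":0,"wz":0},{"grip":0,"tx":-10,"ty":-15,"tz":0,"wx":0,"wy":0,"wz":0},{"grip":0,"tx":-30,"ty":0,"tz":0,"wx":0,"wy":0,"wz":0},{"grip":0,"tx":-35,"ty":0,"tz":0,"wx":0,"wy":0,"wz":0},{"grip":0,"tx":-30,"ty":0,"tz":0,"wx":0,"wy":0,"wz":0},{"grip":0,"tx":-14,"ty":15,"tz":0,"wx":0,"wy":0,"wz":0},{"grip":0,"tx":0,"ty":20,"tz":0,"wx":0,"wy":0,"wz":0},{"grip":0,"tx":0,"ty":10,"tz":0,"wx":0,"wy":0,"wz":0},{"grip":0,"tx":0,"ty":0,"tz":0,"wx":0,"wy":0,"wz":0}]' | grep time
python3 -c "
from h import *
rackrel()"
```

```text
time_s: 28.15
rack x,y,z [ -2.2  60.3 152.2] F rack [-0.9  0.1 -1.1] t 28.15
```

```bash
python3 -m handwheel '[{"grip":0,"tx":0,"ty":3,"tz":1.5,"wx":0,"wy":0,"wz":0},{"grip":0,"tx":0,"ty":3,"tz":0.5,"wx":0,"wy":0,"wz":0},{"grip":0,"tx":1,"ty":2.2,"tz":0,"wx":0,"wy":0,"wz":0},{"grip":0,"tx":1,"ty":2.2,"tz":0,"wx":0,"wy":0,"wz":0}]' | grep time
python3 -c "
from h import *
rackrel()"
python3 -m handwheel '[{"grip":0,"tx":1,"ty":2.2,"tz":0,"wx":0,"wy":0,"wz":0},{"grip":0,"tx":0.8,"ty":2.2,"tz":0,"wx":0,"wy":0,"wz":0}]' | grep time
python3 -c "
from h import *
rackrel()"
python3 -m handwheel '[{"grip":0,"tx":0.7,"ty":2.2,"tz":0,"wx":0,"wy":0,"wz":0},{"grip":0,"tx":0.6,"ty":2.2,"tz":0,"wx":0,"wy":0,"wz":0}]' | grep time
python3 -c "
from h import *
rackrel()"
```

```text
time_s: 28.48
rack x,y,z [  1.7  58.4 144.9] F rack [-1.   0.   7.1] t 28.48
time_s: 28.65
rack x,y,z [  1.7  56.4 140.8] F rack [-1.6 -3.2  8.6] t 28.65
time_s: 28.82
rack x,y,z [  1.8  54.9 136.6] F rack [-1.9 -3.7 10.3] t 28.82
```

```bash
python3 -m handwheel '[{"grip":0,"tx":0.5,"ty":2.2,"tz":0,"wx":0,"wy":0,"wz":0},{"grip":0,"tx":0.4,"ty":2.2,"tz":0,"wx":0,"wy":0,"wz":0}]' | grep time
python3 -c "
from h import *
rackrel()"
python3 -m handwheel '[{"grip":0,"tx":0.3,"ty":2,"tz":0,"wx":0,"wy":0,"wz":0},{"grip":0,"tx":0.3,"ty":2,"tz":0,"wx":0,"wy":0,"wz":0}]' | grep time
python3 -c "
from h import *
rackrel()"
python3 -m handwheel '[{"grip":0,"tx":0,"ty":1,"tz":0,"wx":0,"wy":0,"wz":0},{"grip":0,"tx":0,"ty":1,"tz":0,"wx":0,"wy":0,"wz":0}]' | grep time
python3 -c "
from h import *
rackrel()"
```

```text
time_s: 28.98
rack x,y,z [  1.9  53.9 132.3] F rack [-2.6 -4.4 10.1] t 28.98
time_s: 29.15
rack x,y,z [  2.   53.1 128.3] F rack [-1.3 -6.  10.2] t 29.15
time_s: 29.32
rack x,y,z [  2.   53.  126.3] F rack [-1.  -5.1 11.2] t 29.32
```

```bash
python3 -m handwheel '[{"grip":0,"tx":0,"ty":1,"tz":0,"wx":0,"wy":0,"wz":0},{"grip":0,"tx":0,"ty":1,"tz":0,"wx":0,"wy":0,"wz":0}]' | grep time
python3 -c "
from h import *
rackrel()"
python3 -m handwheel '[{"grip":0,"tx":0,"ty":1,"tz":0,"wx":0,"wy":0,"wz":0},{"grip":0,"tx":0,"ty":1,"tz":0,"wx":0,"wy":0,"wz":0}]' | grep time
python3 -c "
from h import *
rackrel()"
python3 -m handwheel '[{"grip":0,"tx":0,"ty":0.5,"tz":0,"wx":0,"wy":0,"wz":0},{"grip":0,"tx":0,"ty":0.5,"tz":0,"wx":0,"wy":0,"wz":0}]' | grep time
python3 -c "
from h import *
rackrel()"
```

```text
time_s: 29.48
rack x,y,z [  2.   52.8 124.4] F rack [-1.1 -8.5 11.8] t 29.48
time_s: 29.65
rack x,y,z [  2.1  52.5 122.6] F rack [ -2.4 -10.4  15. ] t 29.65
time_s: 29.82
rack x,y,z [  2.1  52.3 121.8] F rack [ -3.4 -11.1  15.8] t 29.82
```

```bash
python3 -m handwheel '[{"grip":0,"tx":0.6,"ty":0.4,"tz":0,"wx":0,"wy":0,"wz":0},{"grip":0,"tx":0.5,"ty":0.4,"tz":0,"wx":0,"wy":0,"wz":0}]' | grep time
python3 -c "
from h import *
rackrel()"
python3 -m handwheel '[{"grip":0,"tx":0,"ty":0.4,"tz":0,"wx":0,"wy":0,"wz":0},{"grip":0,"tx":0,"ty":0,"tz":0,"wx":0,"wy":0,"wz":0}]' | grep time
python3 -c "
from h import *
rackrel()"
```

```text
time_s: 29.98
rack x,y,z [  2.1  52.1 121.1] F rack [-3.5 -3.2 15.2] t 29.98
time_s: 30.15
rack x,y,z [  2.1  52.1 120.8] F rack [-3.6 -5.1 14.6] t 30.15
```

```bash
python3 -m handwheel '[{"grip":0,"tx":0,"ty":0.4,"tz":0,"wx":0,"wy":0,"wz":0},{"grip":0,"tx":0,"ty":0,"tz":0,"wx":0,"wy":0,"wz":0}]' | grep time
python3 -c "
from h import *
rackrel()"
python3 -m handwheel '[{"grip":0,"tx":0,"ty":0.4,"tz":0,"wx":0,"wy":0,"wz":0},{"grip":0,"tx":0,"ty":0,"tz":0,"wx":0,"wy":0,"wz":0}]' | grep time
python3 -c "
from h import *
rackrel()"
```

```text
time_s: 30.32
rack x,y,z [  2.1  52.1 120.5] F rack [-4.2 -6.1 17.1] t 30.32
time_s: 30.48
rack x,y,z [  2.1  52.  120.2] F rack [-4.6 -6.8 18. ] t 30.48
```

```bash
python3 -m handwheel '[{"grip":0,"tx":0.3,"ty":0.5,"tz":0,"wx":0,"wy":0,"wz":0},{"grip":0,"tx":0,"ty":0,"tz":0,"wx":0,"wy":0,"wz":0}]' | grep time
python3 -c "
from h import *
rackrel()"
```

```text
time_s: 30.65
rack x,y,z [  2.1  52.  120. ] F rack [-4.3 -4.9 19.1] t 30.65
```

```bash
python3 -m handwheel '[{"grip":0,"tx":0,"ty":-6,"tz":0,"wx":0,"wy":0,"wz":0},{"grip":0,"tx":0,"ty":-30,"tz":0,"wx":0,"wy":0,"wz":0},{"grip":0,"tx":0,"ty":-35,"tz":-1.5,"wx":0,"wy":0,"wz":0},{"grip":0,"tx":25,"ty":-10,"tz":-1,"wx":0,"wy":0,"wz":0},{"grip":0,"tx":35,"ty":0,"tz":0,"wx":0,"wy":0,"wz":0},{"grip":0,"tx":35,"ty":0,"tz":0,"wx":0,"wy":0,"wz":0},{"grip":0,"tx":14,"ty":10,"tz":0,"wx":0,"wy":0,"wz":0},{"grip":0,"tx":0,"ty":30,"tz":0,"wx":0,"wy":0,"wz":0},{"grip":0,"tx":0,"ty":18,"tz":0,"wx":0,"wy":0,"wz":0},{"grip":0,"tx":0,"ty":0,"tz":0,"wx":0,"wy":0,"wz":0}]' | grep time
python3 -c "
from h import *
rackrel()"
```

```text
time_s: 31.48
rack x,y,z [ -3.1 -57.1 137.4] F rack [ 0.7  0.4 -0.2] t 31.48
```

```bash
python3 -m handwheel '[{"grip":0,"tx":0,"ty":1,"tz":2,"wx":0,"wy":0,"wz":0},{"grip":0,"tx":-0.3,"ty":2,"tz":1,"wx":0,"wy":0,"wz":0},{"grip":0,"tx":-0.4,"ty":2,"tz":0,"wx":0,"wy":0,"wz":0},{"grip":0,"tx":-0.4,"ty":2,"tz":0,"wx":0,"wy":0,"wz":0}]' | grep time
python3 -c "
from h import *
rackrel()"
python3 -m handwheel '[{"grip":0,"tx":-0.4,"ty":2,"tz":0,"wx":0,"wy":0,"wz":0},{"grip":0,"tx":-0.4,"ty":1.5,"tz":0,"wx":0,"wy":0,"wz":0}]' | grep time
python3 -c "
from h import *
rackrel()"
python3 -m handwheel '[{"grip":0,"tx":-0.5,"ty":1.2,"tz":0,"wx":0,"wy":0,"wz":0},{"grip":0,"tx":-0.5,"ty":1.2,"tz":0,"wx":0,"wy":0,"wz":0}]' | grep time
python3 -c "
from h import *
rackrel()"
```

```text
time_s: 31.82
rack x,y,z [  2.6 -55.  134.5] F rack [-0.6  1.6  6.9] t 31.82
time_s: 31.98
rack x,y,z [  2.6 -53.9 131.1] F rack [0.2 2.7 7.5] t 31.98
time_s: 32.15
rack x,y,z [  2.6 -53.  128.9] F rack [ 0.1 -0.4  8.1] t 32.15
```

```bash
python3 -m handwheel '[{"grip":0,"tx":-0.2,"ty":1.2,"tz":0,"wx":0,"wy":0,"wz":0},{"grip":0,"tx":-0.2,"ty":1.2,"tz":0,"wx":0,"wy":0,"wz":0},{"grip":0,"tx":-0.2,"ty":1.2,"tz":0,"wx":0,"wy":0,"wz":0}]' | grep time
python3 -c "
from h import *
rackrel()"
python3 -m handwheel '[{"grip":0,"tx":-0.2,"ty":1,"tz":0,"wx":0,"wy":0,"wz":0},{"grip":0,"tx":-0.2,"ty":1,"tz":0,"wx":0,"wy":0,"wz":0}]' | grep time
python3 -c "
from h import *
rackrel()"
python3 -m handwheel '[{"grip":0,"tx":-0.2,"ty":0.6,"tz":0,"wx":0,"wy":0,"wz":0},{"grip":0,"tx":-0.2,"ty":0.6,"tz":0,"wx":0,"wy":0,"wz":0}]' | grep time
python3 -c "
from h import *
rackrel()"
```

```text
time_s: 32.4
rack x,y,z [  2.6 -52.3 125.4] F rack [-1.1  2.1  9.2] t 32.4
time_s: 32.57
rack x,y,z [  2.7 -51.9 123.4] F rack [-0.6  1.8  8.4] t 32.57
time_s: 32.73
rack x,y,z [  2.6 -51.7 122.2] F rack [-1.3 -0.3  9.5] t 32.73
```

```bash
python3 -m handwheel '[{"grip":0,"tx":0,"ty":0.5,"tz":0,"wx":0,"wy":0,"wz":0},{"grip":0,"tx":0,"ty":0.5,"tz":0,"wx":0,"wy":0,"wz":0}]' | grep time
python3 -c "
from h import *
rackrel()"
python3 -m handwheel '[{"grip":0,"tx":-0.2,"ty":0.5,"tz":0,"wx":0,"wy":0,"wz":0},{"grip":0,"tx":0,"ty":0.5,"tz":0,"wx":0,"wy":0,"wz":0}]' | grep time
python3 -c "
from h import *
rackrel()"
python3 -m handwheel '[{"grip":0,"tx":0,"ty":0.4,"tz":0,"wx":0,"wy":0,"wz":0},{"grip":0,"tx":0,"ty":0,"tz":0,"wx":0,"wy":0,"wz":0}]' | grep time
python3 -c "
from h import *
rackrel()"
```

```text
time_s: 32.9
rack x,y,z [  2.6 -51.6 121.2] F rack [-1.6  2.6  9.9] t 32.9
time_s: 33.07
rack x,y,z [  2.6 -51.4 120.3] F rack [-1.3  1.4 10.2] t 33.07
time_s: 33.23
rack x,y,z [  2.6 -51.4 120. ] F rack [-0.9  1.6 11.3] t 33.23
```

```bash
python3 -m handwheel '[{"grip":0,"tx":0,"ty":0.4,"tz":0,"wx":0,"wy":0,"wz":0},{"grip":0,"tx":0,"ty":0,"tz":0,"wx":0,"wy":0,"wz":0}]' | grep time
python3 -c "
from h import *
rackrel()"
python3 -m handwheel '[{"grip":0,"tx":0,"ty":0.4,"tz":0,"wx":0,"wy":0,"wz":0},{"grip":0,"tx":0,"ty":0,"tz":0,"wx":0,"wy":0,"wz":0}]' | grep time
python3 -c "
from h import *
rackrel()"
```

```text
time_s: 33.4
rack x,y,z [  2.7 -51.4 120. ] F rack [-3.3  1.1 14.3] t 33.4
time_s: 33.57
rack x,y,z [  2.7 -51.4 119.9] F rack [-3.9  0.5 17.7] t 33.57
```

```bash
python3 -m handwheel '[{"grip":0,"tx":0,"ty":-6,"tz":0,"wx":0,"wy":0,"wz":0},{"grip":0,"tx":0,"ty":-30,"tz":0,"wx":0,"wy":0,"wz":0},{"grip":0,"tx":0,"ty":-35,"tz":0,"wx":0,"wy":0,"wz":0},{"grip":0,"tx":-25,"ty":-10,"tz":0,"wx":0,"wy":0,"wz":0},{"grip":0,"tx":-35,"ty":0,"tz":0,"wx":0,"wy":0,"wz":0},{"grip":0,"tx":-35,"ty":0,"tz":0,"wx":0,"wy":0,"wz":0},{"grip":0,"tx":-9,"ty":10,"tz":-2,"wx":0,"wy":0,"wz":0},{"grip":0,"tx":0,"ty":30,"tz":0,"wx":0,"wy":0,"wz":0},{"grip":0,"tx":0,"ty":30,"tz":0,"wx":0,"wy":0,"wz":0},{"grip":0,"tx":0,"ty":0,"tz":0,"wx":0,"wy":0,"wz":0}]' | grep time
python3 -c "
from h import *
rackrel()"
```

```text
time_s: 34.4
rack x,y,z [ -3.3  51.5 123.5] F rack [-0.5  0.4 -1. ] t 34.4
```

```bash
python3 -m handwheel '[{"grip":0,"tx":0,"ty":0.8,"tz":2,"wx":0,"wy":0,"wz":0},{"grip":0,"tx":0,"ty":0.8,"tz":0.5,"wx":0,"wy":0,"wz":0},{"grip":0,"tx":0,"ty":0,"tz":0,"wx":0,"wy":0,"wz":0}]' | grep time
python3 -c "
from h import *
rackrel()"
python3 -m handwheel '[{"grip":0,"tx":0,"ty":0.6,"tz":0,"wx":0,"wy":0,"wz":0},{"grip":0,"tx":0,"ty":0.6,"tz":0,"wx":0,"wy":0,"wz":0},{"grip":0,"tx":0,"ty":0,"tz":0,"wx":0,"wy":0,"wz":0}]' | grep time
python3 -c "
from h import *
rackrel()"
python3 -m handwheel '[{"grip":0,"tx":0,"ty":0.5,"tz":0,"wx":0,"wy":0,"wz":0},{"grip":0,"tx":0,"ty":0,"tz":0,"wx":0,"wy":0,"wz":0}]' | grep time
python3 -c "
from h import *
rackrel()"
```

```text
time_s: 34.65
rack x,y,z [  3.1  52.1 128.5] F rack [-0.2 -0.7  0.2] t 34.65
time_s: 34.9
rack x,y,z [  2.2  52.  126. ] F rack [ 0.   0.7 -1.3] t 34.9
time_s: 35.07
rack x,y,z [  2.   52.1 125.1] F rack [-0.6  0.3 -0. ] t 35.07
```

```bash
python3 -m handwheel '[{"grip":0,"tx":0,"ty":1.2,"tz":0,"wx":0,"wy":0,"wz":0},{"grip":0,"tx":0,"ty":1.2,"tz":0,"wx":0,"wy":0,"wz":0},{"grip":0,"tx":0,"ty":1,"tz":0,"wx":0,"wy":0,"wz":0},{"grip":0,"tx":0,"ty":0,"tz":0,"wx":0,"wy":0,"wz":0}]' | grep time
python3 -c "
from h import *
rackrel()"
python3 -m handwheel '[{"grip":0,"tx":0,"ty":0.7,"tz":0,"wx":0,"wy":0,"wz":0},{"grip":0,"tx":0,"ty":0,"tz":0,"wx":0,"wy":0,"wz":0}]' | grep time
python3 -c "
from h import *
rackrel()"
python3 -m handwheel '[{"grip":0,"tx":0,"ty":0.6,"tz":0,"wx":0,"wy":0,"wz":0},{"grip":0,"tx":0,"ty":0,"tz":0,"wx":0,"wy":0,"wz":0}]' | grep time
python3 -c "
from h import *
rackrel()"
```

```text
time_s: 35.4
rack x,y,z [  1.9  52.  121.3] F rack [ 0.6 -0.2 -0.1] t 35.4
time_s: 35.57
rack x,y,z [  2.   52.1 120.8] F rack [-0.6  0.5  0.2] t 35.57
time_s: 35.73
rack x,y,z [  2.1  52.1 120.5] F rack [ 0.1 -0.3  2. ] t 35.73
```

```bash
python3 -m handwheel '[{"grip":0,"tx":0,"ty":0.6,"tz":0,"wx":0,"wy":0,"wz":0},{"grip":0,"tx":0,"ty":0,"tz":0,"wx":0,"wy":0,"wz":0}]' | grep time
python3 -c "
from h import *
rackrel()"
python3 -m handwheel '[{"grip":0,"tx":0,"ty":0.6,"tz":0,"wx":0,"wy":0,"wz":0},{"grip":0,"tx":0,"ty":0,"tz":0,"wx":0,"wy":0,"wz":0}]' | grep time
python3 -c "
from h import *
rackrel()"
python3 -m handwheel '[{"grip":0,"tx":0,"ty":0.5,"tz":0,"wx":0,"wy":0,"wz":0},{"grip":0,"tx":0,"ty":0,"tz":0,"wx":0,"wy":0,"wz":0}]' | grep time
python3 -c "
from h import *
rackrel()"
```

```text
time_s: 35.9
rack x,y,z [  2.1  52.1 120.3] F rack [-1.7 -1.2  5.7] t 35.9
time_s: 36.07
rack x,y,z [  2.2  52.1 120. ] F rack [-2.7 -1.8  9.3] t 36.07
time_s: 36.23
rack x,y,z [  2.2  52.1 120. ] F rack [-4.6 -1.8 12.6] t 36.23
```

Left lever is also at its stop (force climbs at z = 120.0 without motion). Retreat and look.

```bash
python3 -m handwheel '[{"grip":0,"tx":0,"ty":-5,"tz":0,"wx":0,"wy":0,"wz":0},{"grip":0,"tx":0,"ty":-30,"tz":0,"wx":0,"wy":0,"wz":0},{"grip":0,"tx":0,"ty":-40,"tz":0,"wx":0,"wy":0,"wz":0},{"grip":0,"tx":-35,"ty":-40,"tz":0,"wx":0,"wy":0,"wz":0},{"grip":0,"tx":-40,"ty":0,"tz":-20,"wx":0,"wy":0,"wz":0},{"grip":0,"tx":-40,"ty":0,"tz":-35,"wx":0,"wy":0,"wz":0},{"grip":0,"tx":-40,"ty":0,"tz":-35,"wx":0,"wy":0,"wz":0},{"grip":0,"tx":-40,"ty":0,"tz":-35,"wx":0,"wy":0,"wz":0},{"grip":0,"tx":0,"ty":0,"tz":0,"wx":0,"wy":0,"wz":0}]'
python3 - <<'E'
from h import *
from rig import eyes
for n,(u,v,w,h) in(("scene",(250,165,75,90)),("top",(140,110,110,100))):
    c=eyes.capture(n); pickle.dump(c,open(n+"20.pkl","wb")); crop(c["pixels"],u,v,w,h,6,n[0]+"20")
    a=load(n+"0")["pixels"]; cv2.imwrite(f"pics/{n}20f.png",cv2.resize(c["pixels"][:,:,::-1],(768,576)))
E
```

```text
time_s: 36.98
eef_pos: [453.8, 311.0, 225.1]
ee_rot: [0.445, -0.445, 0.55, -0.549]
force: [0.0, -0.5, 0.1]
grip_width: 0.001
```

View pics/s20.png

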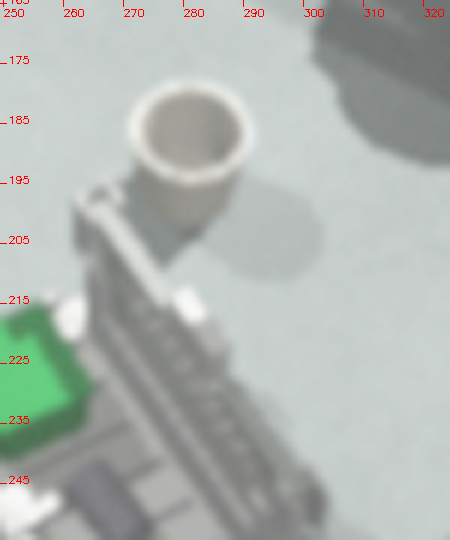

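View pics/t20.png

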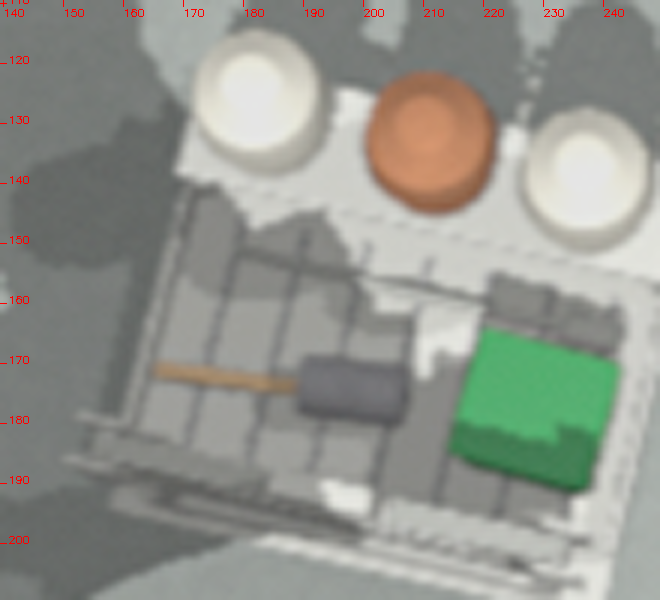

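View pics/scene20f.png

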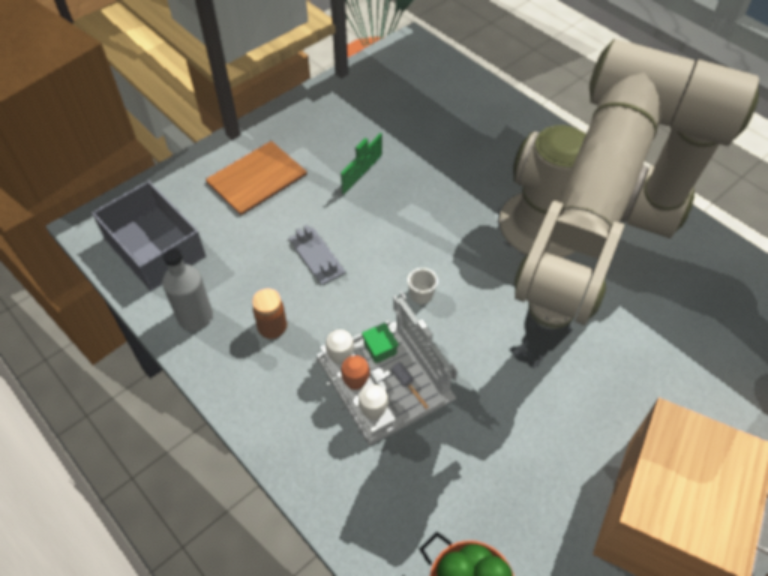

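Run:
```python
from h import *
s=load("scene20"); t=load("top20")
th=-0.2155; ex=np.array([np.cos(th),np.sin(th),0]); ey=np.array([-np.sin(th),np.cos(th),0]); O=np.array([509.2,78.8,0])
for z in(140,152): print(z,"tab top right end",proj(s,O-22*ey+[0,0,z]),"top",proj(t,O+[0,0,z]-22*ey), proj(t,O+[0,0,z]+22*ey))
print("tab measured", tri(t,(197.5,193),s,(281,214)))
print("scene bright tab end ~ (279-283,213-217); lever tips r, l",proj(s,O-28*ey+[0,0,120]),proj(s,O+28*ey+[0,0,120]))
from rig import sense; print(sense()["time_s"],np.abs(sense()["dq"]).max())
```

```text
140 tab top right end [[279.44003616 213.00900306]] top [[201.67479151 193.09145072]] [[184.67831172 189.1777667 ]]
152 tab top right end [[279.60018697 210.94004308]] top [[201.08739958 192.38794031]] [[183.91420026 188.43421571]]
tab measured (array([504.83108025,  66.18573148, 144.66716601]), array([ 0.40112237, -0.35652566]), array([0.37552835, 0.029533  ]))
scene bright tab end ~ (279-283,213-217); lever tips r, l [[278.20219052 215.02260086]] [[287.45472332 228.08496001]]
37.0833 0.056000725517164444
```

The tab end is at about (279, 213) in the scene view, which matches the predicted home height of 140. Handing in.

```bash
python3 -m handwheel '[{"grip":0,"tx":0,"ty":0,"tz":0,"wx":0,"wy":0,"wz":0},{"grip":0,"tx":0,"ty":0,"tz":0,"wx":0,"wy":0,"wz":0},{"grip":0,"tx":0,"ty":0,"tz":0,"wx":0,"wy":0,"wz":0}]' | grep time; python3 -c "
from rig import ctrl; print(ctrl.finish_job())"
```

```text
time_s: 37.33
the job is handed in; nothing more can be done
None
```

I refitted the white panel to the rack and handed the job in at 37.3 s; no verdict is reported.

- **Panel:** I took it from the stand, lowered it between the guides without feeling any contact, and felt the seal about 13 mm above home. The peak was about 7.1 N against the 8 N limit. I backed off to about 2 N and let go, and the panel stayed standing.
- **Levers:** I swung them down in alternation so the panel would not jam. Both reached their stops with the upper face at a measured 120.0 mm. The force there climbed without further motion, to at most about 20 N.

**Last checks:**
- **Tab height:** in the scene view the tab end was at about pixel (279, 213), matching the predicted home height (tab top at 140 mm). A rough two-view triangulation from hand-picked points gave 144.7 mm, about 5 mm too high. It used mismatched points, so I trusted the single-view match and the levers at their stops.
- **Levers and bystanders:** both levers look level. By eye, the gourds, tub, brush, cup and jar look where they were. I did not check the bombilla, and I did not measure any of the bystander positions.
- **x position:** the two cameras disagreed by about 2 mm in x at the rack, so its x and y are known only to about that accuracy.

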